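Put the label scrapers away in the flap-top bin

ROBOT

A 6-joint arm with a two-finger parallel gripper is mounted at the origin on the work surface. World frame = base frame: x ahead of the robot, y to its left, z up, the work surface at z = 0. Lengths are in mm, angles in degrees, forces in N, time in s.
With the tool pointing down it reaches from about 350 to 850 mm from the base axis. Payload 8.1 kg.
Tool frame: the origin (TCP) lies midway between the tips of the shut fingers; the grasp point (between the pads) lies 19 mm behind it (hold_point_z is the distance from the TCP to the grasp point, in mm); z points along the fingers, y is the direction in which the jaws open and shut (so a half turn about z gives the same grasp; the last joint's range is limited). The gripper opens to 85 mm and grips with 20 to 120 N. Pads are 22 mm wide; open, the fingers measure 114 mm over their backs; the gripper's body (76 mm by 85 mm) begins 54 mm behind the grasp point. The pads swing forward as they close: fully open they stand 13 mm farther back than shut.
Start: joints at [59.851, 7.471, 85.268, -0, 87.261, -4.893], TCP at [255.978, 542.661, 231.292] pointing down, gripper open.
Joint ranges: [-169.43, 169.43], [-51.17, 129.36], [1.28, 143.12], [-76.62, 256.62], [0, 156.53], [-152.29, 152.29]. Speed limits (degrees/s): [136.94, 136.94, 159.86, 180, 180, 180].

INTERFACE

Orientations are given as [roll, pitch, yaw] about the fixed x, y, z axes, in that order (R = Rz(yaw) Ry(pitch) Rx(roll)).
In Python, from bench import sense, snapshot, camera_params, hand_in, hold_point_z gives the robot as it stands.
- The arm moves only by the tool servo_tool, never from a script. Its argument "motion" is a list of rows, each a list of 7 numbers: the finger opening in mm, from 0 to 85.4, then the shift along the tool's x, y, z in mm, then the turn, a rotation vector about the tool's x, y, z in rad. A call has 1 to 10 rows; each row shifts and turns the pose as measured when the row begins, along the tool's axes as they then stand; what a row does not reach is not made up. A row lasts 1/10 s, in which the tool goes at most 50 mm and 8.59 degrees, less where a joint would pass 70% of its speed; a pose out of reach is approached as far as the arm can. A call with a gripper value outside its range is refused whole. The fingers move at their own pace and stop on an object; "force" is the grip in N (left out, the last holds). Time passes only in rows, so rows that do not move let the fingers close. It gives the time, the measured TCP pose, the force and the opening at its end, in the units of the state.
- sense(): the state, without advancing time (a new reading comes with each control period).
- snapshot(name): name is "scene" or "top"; returns the picture (420x560x3 uint8, blue, green, red); there is no depth.
- camera_params(name): a dict with "fx", "fy", "cx", "cy" (pixels), "R" (3x3) and "t" (3): a world point X has camera coordinates R X + t. Camera axes: x right, y down, z forward; pixel columns grow to the right and rows downward; lengths in mm; the calibration is good to about 2 mm. A picture is of the moment at which its call begins. camera_params takes no time and is no camera call.
- hand_in(): hands the job in, once; it reports no verdict.
The state is a dict: "time": time; "joint_pos": joint angles; "qd": joint speeds; "joint_efforts": joint torques, N m; "tool_pos": TCP position; "tcp_rot": TCP orientation; "ft_force": force on the tool from outside, world axes, zero at the start; "wrist_torque": the same for the moment, N m; "finger_gap": finger opening in mm.
Only numpy, scipy, OpenCV 4.12 (cv2) and the standard library are available. Lean on these libraries where they do the work, as an engineer would, in place of code of your own. Each camera call takes 0.05 s, during which the arm holds its last target. There are 200 camera calls.

TASK

Draw the yellow-handled locking pin out of its bores and park it in the open side notches of the same bracket, then lift the grey flap wide open. Stand every label scraper that lies on the bench blade-down in a bay of its own, lowered in rather than dropped and upright so that its weight holds the orange sensing pin down, and then shut the flap fully, leaving the locking pin parked. Leave the tin, the bottle, the spice jar and the black lid where they are.

Things in the scene. Friction and masses are not known exactly. Their poses are not given: they have to be found in the camera images.
- bin: slim upright bin fixed to the bench, outside 115 (x) by 220 (y) by 160 mm high; origin at the centre of its underside; x points from the front (bracket side, nearer the robot) to the back (hinge side), z up. Inside are three bays in a row along y; above 110 mm height the inside is one open space, 105 by 210 mm
- bay0 (a point): centre of the floor of bay 0, 22 mm above the bench, 138 mm below the rim; axes as the bin's. The bay is 58 mm wide in y between dividers 53 mm tall; in x it is 26 mm wide up to 67 mm above the bench, then guide boards flare to 95 mm apart at 110 mm
- plunger0 (a joint): the sprung orange sensing pin, 18 mm across, in the middle of bay 0: 0 up (8 mm proud of the bay floor), 0.008 (m) fully down, flush with the floor; under 0.5 N pushes it down, so the weight of a scraper standing on it is enough
- bay1 (a point): centre of the floor of bay 1, 22 mm above the bench, 138 mm below the rim; axes as the bin's. The bay is 58 mm wide in y between dividers 53 mm tall; in x it is 26 mm wide up to 67 mm above the bench, then guide boards flare to 95 mm apart at 110 mm
- plunger1 (a joint): the sprung orange sensing pin, 18 mm across, in the middle of bay 1: 0 up (8 mm proud of the bay floor), 0.008 (m) fully down, flush with the floor; under 0.5 N pushes it down, so the weight of a scraper standing on it is enough
- bay2 (a point): centre of the floor of bay 2, 22 mm above the bench, 138 mm below the rim; axes as the bin's. The bay is 58 mm wide in y between dividers 53 mm tall; in x it is 26 mm wide up to 67 mm above the bench, then guide boards flare to 95 mm apart at 110 mm
- plunger2 (a joint): the sprung orange sensing pin, 18 mm across, in the middle of bay 2: 0 up (8 mm proud of the bay floor), 0.008 (m) fully down, flush with the floor; under 0.5 N pushes it down, so the weight of a scraper standing on it is enough
- bore (a point): mid-point of the two 12 mm square bores that the locking pin passes through, in line along the bin's y: they are in two 6 mm steel bracket plates on the bin's front, 50 mm apart (outer faces 28 mm either side of this point), tops 196 mm above the bench; this point is at 176 mm. While the pin is there a tongue of the flap is caught under it
- notch (a point): where the middle of the pin's shaft lies when it is parked in the open-topped side notches cut in the same two plates, 44 mm in front of the bores: notches 16 mm wide in x, bottom 170 mm and top 196 mm above the bench; axes parallel to the bin's
- flap (a joint): the grey plastic flap that is the bin's lid: 0 shut (level), grows as its front edge is lifted, stop at 1.9 rad; stiff hinge along the bin's y axis at the back, it stays at any angle where it is left; about 2 N at the tab moves it; it cannot open while the locking pin is in the bores
- flap_tab (a point): grip point on the flap's red pull tab, a tongue 10 mm wide (y) and 12 mm thick that stands 37 mm out from the flap's front edge; the point is 23 mm from that edge and 143 mm from the hinge line; axes turn with the flap. It can be pinched across y from above at any flap angle and turns between the pads
- flap_hinge (a point): point on the hinge line straight behind the tab; does not move
- pin_handle (a point): centre of the locking pin's yellow handle, 16 x 42 (along y) x 16 mm; the 8 mm steel shaft leaves it towards +y and ends 95 mm from this point; pin mass 60 g. At the start it is in the bores, handle outside the outer plate on the bin's -y side; it must be drawn at least 70 mm along the bin's -y to be clear
- pin_shaft (a point): middle of the exposed shaft of the locking pin, 58 mm along +y from the handle's centre; y along the shaft
- red_studs (a point): red label scraper (may be absent), 130 mm long, 80 g: bar handle 16 wide, 18 thick, black blade head 44 wide at +x. Point mid-way between two steel side studs (8 mm across, 26 mm over their ends, along y), 9 mm up as it lies, 15 mm from the handle end, 115 mm from the blade end; z up as it lies. Pinched hard by the studs it keeps its angle; at 3 to 4 N it swings blade down, not falling
- red_head (a point): centre of the blade head of the red scraper, 10 mm from the blade end and 105 mm from the studs; x points out of the blade end
- green_studs (a point): green label scraper (may be absent), 130 mm long, 80 g: bar handle 16 wide, 18 thick, black blade head 44 wide at +x. Point mid-way between two steel side studs (8 mm across, 26 mm over their ends, along y), 9 mm up as it lies, 15 mm from the handle end, 115 mm from the blade end; z up as it lies. Pinched hard by the studs it keeps its angle; at 3 to 4 N it swings blade down, not falling
- green_head (a point): centre of the blade head of the green scraper, 10 mm from the blade end and 105 mm from the studs; x points out of the blade end
- blue_studs (a point): blue label scraper (may be absent), 130 mm long, 80 g: bar handle 16 wide, 18 thick, black blade head 44 wide at +x. Point mid-way between two steel side studs (8 mm across, 26 mm over their ends, along y), 9 mm up as it lies, 15 mm from the handle end, 115 mm from the blade end; z up as it lies. Pinched hard by the studs it keeps its angle; at 3 to 4 N it swings blade down, not falling
- blue_head (a point): centre of the blade head of the blue scraper, 10 mm from the blade end and 105 mm from the studs; x points out of the blade end
- tin_mid (a point): rinsed tomato tin, 73 mm across, 108 mm tall, point at half height: bystander
- pet_mid (a point): clear PET bottle, 64 mm across, 200 mm tall, point at half height: bystander
- jar_mid (a point): glass spice jar, 46 mm across, 95 mm tall, point at half height: bystander
- lid_mid (a point): black plastic lid, flat disc 80 mm across, 12 mm thick, point at its centre: bystander
Not all that is in view belongs to the job. Leave any pink or white look-alike of the part that bears green_studs alone.

How it is judged:
By the outcome, as a careful person would: the job done as asked, in the order asked, and still so for the second after the job is handed in, with the robot touching nothing.
Of scraper_red, scraper_green, scraper_blue only 2 to 3 are there at a start; the rules pass over those that are not, and their reading is None.
At some moment in a run one of scraper_red, scraper_green, scraper_blue may be knocked a few centimetres aside while the robot is not near it.
It also fails if it takes over 210 s, if anything falls off the work surface, if the arm or the gripper's body presses on something with over 40 N, if the wrist force passes 120 N, or if a joint passes its speed limit or range.

## Working session

There is one attempt and no reset: what is moved stays moved. The work goes in short steps, Python scripts to look and compute and a tool call to move; the robot and the scene stay as the last step left them, time stands still between calls to the robot, and variables do not carry over. Pictures are saved under pics/ and viewed, about 12 in all and at most 16, crops included, and the job is handed in when it is done.

Besides the shell and the picture viewer there is one more tool, called as name(argument=value, ...), one argument or row to a line, values as JSON. servo_tool: Moves the arm, as the interface text tells. Its arguments: {"type":"object","properties":{"motion":{"type":"array"},"force":{"type":"number"}},"required":["motion"]}

```bash
ls; mkdir -p pics
python3 - <<'E'
from bench import *
import cv2,numpy as np
for n in("scene","top"):
    cv2.imwrite(f"pics/{n}0.png",cv2.resize(snapshot(n),None,fx=1.42,fy=1.42,interpolation=cv2.INTER_CUBIC))
    p=camera_params(n);print(n,p)
    R=np.array(p['R']);print(-R.T@np.array(p['t']))
print(sense(),hold_point_z)
E
```

```text
pics
scene {'fx': 429.4075103050724, 'fy': 429.4075103050724, 'cx': 282.70738501929776, 'cy': 208.90736975791546, 'R': array([[ 0.15655498, -0.98762468, -0.00938289],
       [-0.93839613, -0.14577486, -0.31330877],
       [ 0.30806368,  0.05785492, -0.94960496]]), 't': array([-119.07252956,  525.45962034, 1003.6325611 ])}
[ 202.54793081  -99.0652449  1116.56831881]
top {'fx': 417.142487230293, 'fy': 417.142487230293, 'cx': 276.26776506305134, 'cy': 211.43979775893706, 'R': array([[-0.14816043, -0.98896126,  0.00202685],
       [-0.96846434,  0.14467398, -0.20284542],
       [ 0.20031304, -0.0320166 , -0.97920867]]), 't': array([   9.15080824,  554.13442222, 1188.80329082])}
[ 299.88241876  -33.05759926 1276.47157802]
{'time': 0.1, 'joint_pos': array([ 5.98493814e+01,  7.51127880e+00,  8.53240587e+01, -1.39461945e-03,
        8.72610131e+01, -4.89507096e+00]), 'qd': array([-0.04424967, -0.06041048, -0.07223059, -0.09557073,  0.05435189,
       -0.00931521]), 'joint_efforts': array([ 1.57462411e-03, -5.70958042e+01, -5.01935291e+01, -2.36493713e-05,
        8.27456155e-03,  7.96755694e-05]), 'tool_pos': array([255.74904318, 542.21183538, 230.33436997]), 'tcp_rot': array([-1.79903882e+02, -6.83388475e-03,  1.54744514e+02]), 'ft_force': array([ 0.41883826, -1.2022748 , -0.3632318 ]), 'wrist_torque': array([-0.0096718 ,  0.00833296,  0.01779791]), 'finger_gap': 85.36432764922891} 18.700000000000003
```

View pics/scene0.png

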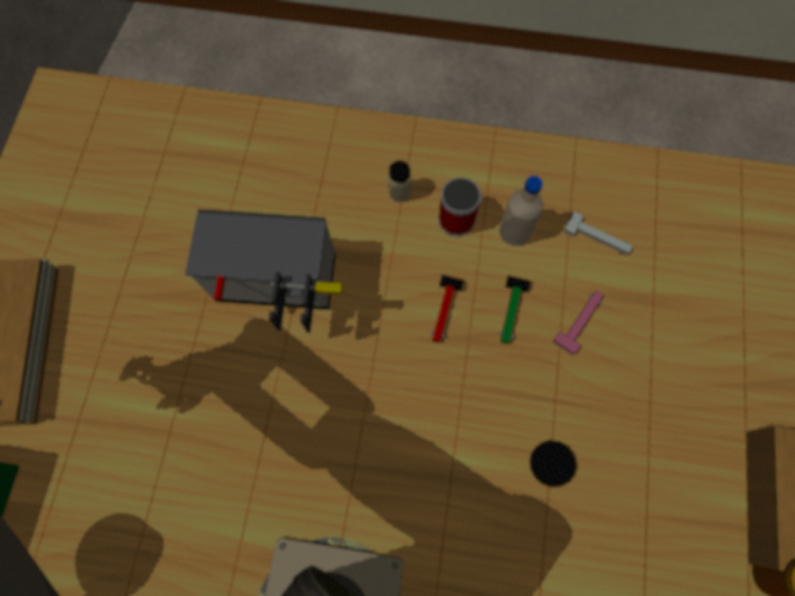

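View pics/top0.png

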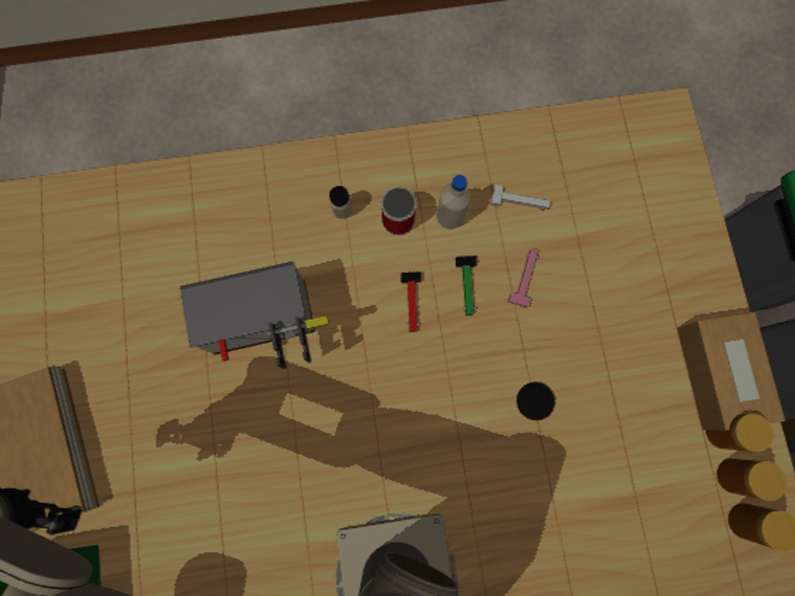

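```bash
cat > h.py <<'E'
from bench import *
import cv2,numpy as np
from scipy.spatial.transform import Rotation as Ro
from scipy.optimize import least_squares
def P(n):
    p=camera_params(n);return [p[k] for k in('fx','fy','cx','cy')],np.array(p['R']),np.array(p['t'])
def proj(n,X):
    (fx,fy,cx,cy),R,t=P(n);c=R@np.asarray(X,float)+t
    return np.array([fx*c[0]/c[2]+cx,fy*c[1]/c[2]+cy])
def ray(n,uv,z):
    (fx,fy,cx,cy),R,t=P(n);d=R.T@np.array([(uv[0]-cx)/fx,(uv[1]-cy)/fy,1]);o=-R.T@t
    return o+d*(z-o[2])/d[2]
def tri(a,b):
    x=least_squares(lambda X:np.r_[proj('scene',X)-a,proj('top',X)-b],[500,0,100])
    return x.x,np.abs(x.fun).max()
def crop(n,x0,y0,x1,y1,k,name):
    im=snapshot(n)[y0:y1,x0:x1];im=cv2.resize(im,None,fx=k,fy=k,interpolation=cv2.INTER_CUBIC)
    im=np.clip(im.astype(float)*1.7,0,255).astype(np.uint8)
    for x in range((x0+9)//10*10,x1,10):cv2.putText(im,str(x),((x-x0)*k,8),0,.3,(255,255,0));cv2.line(im,((x-x0)*k,10),((x-x0)*k,16),(255,255,0))
    for y in range((y0+9)//10*10,y1,10):cv2.putText(im,str(y),(0,(y-y0)*k),0,.3,(255,255,0));cv2.line(im,(20,(y-y0)*k),(26,(y-y0)*k),(255,255,0))
    cv2.imwrite('pics/'+name,im)
def blob(im,lo,hi,box,mn=20):
    h=cv2.cvtColor(im,cv2.COLOR_BGR2HSV);m=cv2.inRange(h,lo,hi);k=np.zeros_like(m);k[box[1]:box[3],box[0]:box[2]]=1;m*=k
    n,l,s,c=cv2.connectedComponentsWithStats(m);r=[]
    for i in range(1,n):
        if s[i,4]>=mn:
            r.append((c[i],s[i,4],cv2.minAreaRect(np.argwhere(l==i)[:,::-1].astype(np.float32))))
    return r
E
python3 - <<'E'
from h import *
crop('scene',128,143,248,238,6,'sb.png');crop('top',122,180,237,262,6,'tb.png')
for n in('scene','top'):
    im=snapshot(n)
    for nm,lo,hi in(('red',(0,120,60),(8,255,255)),('green',(50,100,40),(80,255,255)),('blk',(0,0,0),(180,255,35)),('yel',(24,180,110),(34,255,255)),('blue',(100,120,60),(130,255,255))):
        for c,a,r in blob(im,lo,hi,(125,120,430,250),12):
            print(n,nm,c.round(1),a,np.round(r[1],1),round(r[2],1),'z9',ray(n,c,15).round(0)[:2])
E
```

```text
scene red [314.3 154.5] 117 [10.4 16.2] 14.0 z9 [733. -95.]
scene red [153.8 202.2] 101 [ 6.1 17.3] 11.3 z9 [525. 318.]
scene red [311.9 220.6] 226 [ 6.8 40. ] 13.6 z9 [ 539. -114.]
scene green [359.7 220.9] 207 [ 5.5 39.5] 12.3 z9 [ 558. -241.]
scene blk [281.1 123.1] 90 [ 7. 12.] 90.0 z9 [817.  14.]
scene blk [196.2 212.2] 217 [10.9 36.2] 13.2 z9 [515. 197.]
scene blk [318.  198.7] 75 [13.7  6. ] 16.7 z9 [ 603. -122.]
scene blk [217.3 213.5] 159 [ 8.7 34.4] 14.0 z9 [520. 140.]
scene blk [364.7 199.6] 86 [14.6  6.3] 14.0 z9 [ 620. -248.]
scene yel [230.8 201.8] 83 [ 5. 16.] 90.0 z9 [558. 111.]
scene blue [375.3 129.8] 95 [10. 10.] 90.0 z9 [ 837. -257.]
top red [276.4 158.3] 135 [19.  10.2] 25.0 z9 [ 728. -100.]
top red [289.9 215.5] 188 [35.1  5.2] 87.7 z9 [ 539. -114.]
top red [156.4 244.1] 50 [10.8  4.3] 78.7 z9 [512. 301.]
top green [329.1 203.8] 182 [34.3  5.2] 85.9 z9 [ 558. -240.]
top blk [238.3 137.7] 141 [13. 12.] 90.0 z9 [814.  10.]
top blk [327.5 183.8] 90 [ 6. 13.] 90.0 z9 [ 622. -246.]
top blk [288.8 194.7] 82 [ 6. 12.] 90.0 z9 [ 605. -121.]
top blk [213.6 236.4] 32 [12.  3.] 90.0 z9 [509. 126.]
top blk [195.6 241.2] 53 [14.  5.] 90.0 z9 [503. 182.]
top yel [222.7 226.3] 81 [ 5.3 14.8] 76.0 z9 [536.  95.]
top blue [323.  128.2] 81 [10.  9.] 90.0 z9 [ 807. -264.]
```

View pics/sb.png

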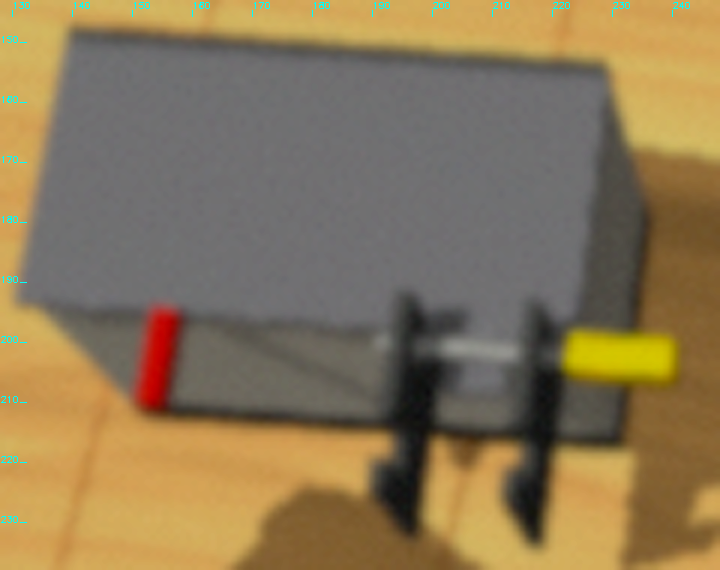

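View pics/tb.png

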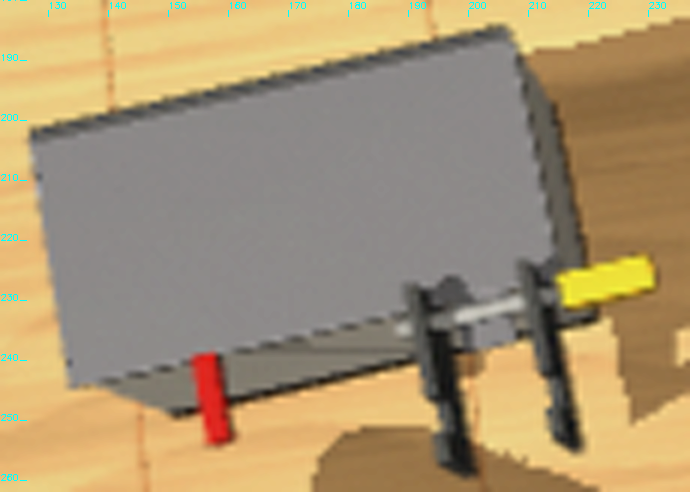

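Run:
```python
from h import *
pts={'BL':((139.7,148),(127.3,201.7)),'BR':((228.8,153.8),(206.7,184.7)),'FL':((130.8,193.5),(133.3,244.5)),'bFL':((152.2,211.3),(151.7,249.2)),'bFR':((231.7,216.3),(221.7,233.3)),'handle':((230.8,201.8),(222.7,226.3)),
'tabtip':((153.0,211),(158.2,253.8)),'pl1end':((195.5,232.5),(198,259)),'pl2end':((217.3,234),(218,255)),'pl1back':((194.6,193),(190.5,228)),'pl2back':((216.3,193.5),(208.5,223.7)),'shaftend':((191,200.3),(188.5,235))}
for k,(a,b) in pts.items():
    X,e=tri(a,b);print(k,X.round(1),e.round(2))
B=np.array([-57.5,110,0]),np.array([-57.5,-110,0])
def f(p):
    r=[]
    c,s=np.cos(p[2]),np.sin(p[2])
    for k,X in(('bFL',B[0]),('bFR',B[1])):
        W=[p[0]+c*X[0]-s*X[1],p[1]+s*X[0]+c*X[1],0]
        r+=[*(proj('scene',W)-pts[k][0]),*(proj('top',W)-pts[k][1])]
    return r
r=least_squares(f,[590,200,0]);print(r.x[:2],np.degrees(r.x[2]),r.fun.round(2))
for c in('red','green'):pass
```

```text
BL [613.4 329.9 165.4] 0.34
BR [626.7 108.4 174.9] 0.2
FL [496.2 324.5 157. ] 0.14
bFL [498.2 315.3  17. ] 0.13
bFR [512.8  97.9  32. ] 0.29
handle [504.5  78.5 182.5] 0.18
tabtip [460.7 259.7 160.2] 0.12
pl1end [438.7 165.5  99.9] 0.34
pl2end [438.2 106.5 123.1] 0.08
pl1back [510.1 162.6 192.2] 0.47
pl2back [514.5 112.8 196.4] 0.06
shaftend [495.6 171.7 177.3] 0.17
[568.40541322 216.61654825] 4.814783645959108 [-0.09  0.4  -0.36 -0.39  0.16  0.78 -0.09 -0.84]
```

```bash
cat > fit.py <<'E'
from h import *
pts={'BL':((139.7,148),(127.3,201.7)),'BR':((228.8,153.8),(206.7,184.7)),'FL':((130.8,193.5),(133.3,244.5)),'bFL':((152.2,211.3),(151.7,249.2)),'bFR':((231.7,216.3),(221.7,233.3)),'handle':((230.8,201.8),(222.7,226.3)),
'tabtip':((153.0,211),(158.2,253.8)),'pl1back':((194.6,193),(190.5,228)),'pl2back':((216.3,193.5),(208.5,223.7)),'shaftend':((191,200.3),(188.5,235))}
def f(p,full=0):
    x,y,a,hb,hf,zf,bx,by,dh,ty,pb=p;c,s=np.cos(a),np.sin(a)
    L={'BL':(hb,110.5,zf),'BR':(hb,-110.5,zf),'FL':(hf,110.5,zf),'bFL':(-57.5,110,0),'bFR':(-57.5,-110,0),'handle':(bx,by-dh,180),'shaftend':(bx,by-dh+95,177),
     'tabtip':(hf-37,ty,zf-2),'pl1back':(pb,by+25,196),'pl2back':(pb,by-25,196)}
    W={k:np.array([x+c*X[0]-s*X[1],y+s*X[0]+c*X[1],X[2]]) for k,X in L.items()}
    if full:return W
    r={k:np.r_[proj('scene',W[k])-pts[k][0],proj('top',W[k])-pts[k][1]] for k in L}
    return r if full is None else np.r_[tuple(r.values())]
r=least_squares(f,[568,216,.07,57,-60,165,-65,-70,50,45,-57],loss='soft_l1',f_scale=.5)
print(r.x.round(2),np.degrees(r.x[2]))
for k,v in f(r.x,None).items():print(k,v.round(2),f(r.x,1)[k].round(1))
E
python3 fit.py
```

```text
[ 5.6818e+02  2.1621e+02  8.0000e-02  5.4170e+01 -6.6220e+01  1.6445e+02
 -7.4710e+01 -7.4080e+01  5.8620e+01  5.1210e+01 -6.2180e+01] 4.550825005176205
BL [ 0.16 -0.07 -0.47  0.43] [613.4 330.7 164.4]
BR [ 0.31  0.12 -0.45 -0.2 ] [631.  110.4 164.4]
FL [-0.15  0.27  0.53  0.34] [493.4 321.1 164.4]
bFL [-0.04  0.31 -0.34 -0.48] [502.1 321.3   0. ]
bFR [ 0.17  1.05 -0.   -0.61] [519.6 102.    0. ]
handle [0.49 0.41 0.13 0.37] [504.2  78.  180. ]
shaftend [-0.12 -0.54 -0.54 -0.18] [496.7 172.7 177. ]
tabtip [-0.11 -0.39  0.07 -0.42] [461.2 259.1 162.4]
pl1back [ 0.22 -0.8  -0.64  0.17] [510.1 162.4 196. ]
pl2back [0.16 0.22 0.08 0.22] [514.1 112.5 196. ]
```

servo_tool(
  motion=[
    [85,0,0,-20,0,0,0.15],
    [70,0,0,-10,0,0,0.15],
    [60,0,0,0,0,0,0.15],
    [50,0,0,0,0,0,0.15],
    [40,0,0,0,0,0,0.15],
    [40,0,0,0,0,0,0.15],
    [40,0,0,0,0,0,0.15],
  ],
)

```text
time: 1.0
tool_pos: [255.7, 542.1, 261.3]
tcp_rot: [-179.9, 0.1, 94.2]
ft_force: [0.4, -0.1, 0.4]
finger_gap: 40.1
```

```bash
cat > g.py <<'E'
import sys
from h import *
BO=np.array([568.2,216.2,0]);A=np.radians(4.55);RB=Ro.from_euler('z',A).as_matrix()
def w(b):return BO+RB@np.asarray(b,float)
def rep(target=None,rpy=None):
    s=sense();R=Ro.from_euler('xyz',s['tcp_rot'],degrees=True);p=s['tool_pos']
    print('t',round(s['time'],2),'tcp',p.round(1),'rpy',s['tcp_rot'].round(2),'gap',round(s['finger_gap'],1),'F',s['ft_force'].round(1),'q',s['joint_pos'].round(0),'binTCP',(RB.T@(p-BO)).round(1))
    if rpy is not None:
        Rt=Ro.from_euler('xyz',rpy,degrees=True);print('rotvec tool',(R.inv()*Rt).as_rotvec().round(3))
    else:Rt=R
    if target is not None:print('shift in current tool',R.inv().apply(target-p).round(1),'in target tool',Rt.inv().apply(target-p).round(1))
E
python3 -c "
from g import *
rep(w([-74.7,-132.7,260]),[180,0,94.55])"
```

```text
t 1.0 tcp [255.7 542.1 261.3] rpy [-1.7993e+02  1.1000e-01  9.4240e+01] gap 40.1 F [ 0.4 -0.1  0.4] q [60.  7. 83. -0. 90. 56.] binTCP [-285.7  349.7  261.3]
rotvec tool [-0.001  0.002 -0.005]
shift in current tool [-481.2  213.6    2. ] in target tool [-482.4  211.     1.3]
```

servo_tool(
  motion=[
    [40,-20,9,0,0,0,-0.005],
    [40,-40,18,0,0,0,0],
    [40,-48,21,0,0,0,0],
    [40,-48,21,0,0,0,0],
    [40,-48,21,0,0,0,0],
    [40,-48,21,0,0,0,0],
    [40,-48,21,0,0,0,0],
    [40,-48,21,0,0,0,0],
    [40,-48,21,0,0,0,0],
    [40,-40,16,0,0,0,0],
  ],
)

```text
time: 2.0
tool_pos: [469.9, 133.1, 261.1]
tcp_rot: [179.9, 0.0, 94.7]
ft_force: [0.1, 0.8, 0.2]
finger_gap: 40.0
```

servo_tool(
  motion=[
    [40,-30,10,0,0,0,0],
    [40,-10,4,0,0,0,0],
    [40,0,0,0,0,0,0],
  ],
)

```text
time: 2.3
tool_pos: [489.2, 87.7, 261.2]
tcp_rot: [179.9, 0.1, 94.3]
ft_force: [-0.2, 0.1, 0.0]
finger_gap: 40.1
```

```bash
python3 -c "
from g import *
rep(w([-74.7,-132.7,157]),[180,0,94.55])
crop('scene',170,120,290,215,6,'s1.png')"
```

```text
t 2.3 tcp [489.2  87.7 261.2] rpy [1.7991e+02 8.0000e-02 9.4300e+01] gap 40.1 F [-0.2  0.1  0. ] q [ 4. -9. 99. -0. 90.  0.] binTCP [ -89.  -121.9  261.2]
rotvec tool [ 0.002  0.001 -0.004]
shift in current tool [-10.6  14.2 104.2] in target tool [-10.8  14.3 104.2]
```

View pics/s1.png

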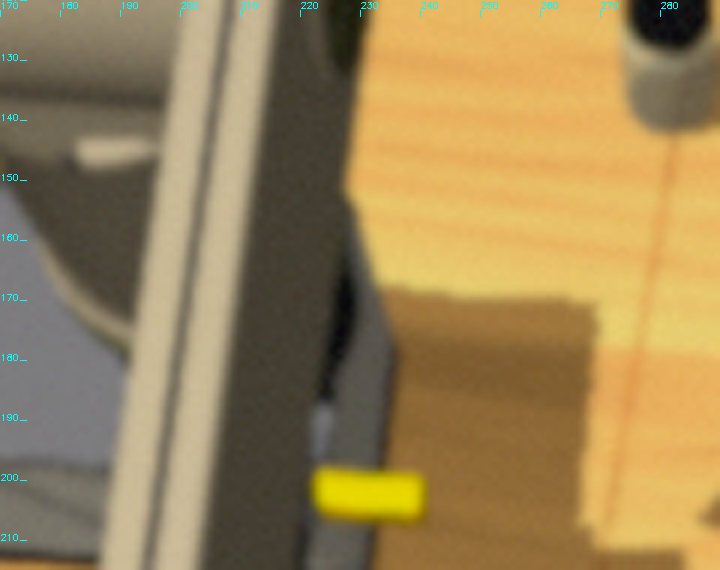

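servo_tool(
  motion=[
    [40,-8,10,10,0,0,-0.004],
    [40,-3,4,30,0,0,0],
    [40,0,0,30,0,0,0],
    [40,0,0,24,0,0,0],
    [40,0,0,10,0,0,0],
    [40,0,0,0,0,0,0],
  ],
)

```text
time: 2.95
tool_pos: [504.7, 85.1, 152.3]
tcp_rot: [179.8, -0.0, 95.2]
ft_force: [0.2, -0.9, 0.2]
finger_gap: 39.9
```

```bash
python3 -c "
from g import *
rep(w([-74.7,-132.7,157]),[180,0,94.55])"
```

```text
t 2.95 tcp [504.7  85.1 152.3] rpy [ 1.7979e+02 -3.0000e-02  9.5230e+01] gap 39.9 F [ 0.2 -0.9  0.2] q [  4.  -3. 105.   0.  78.  -1.] binTCP [ -73.7 -125.6  152.3]
rotvec tool [ 0.004 -0.     0.012]
shift in current tool [-7.  -1.1 -4.7] in target tool [-7.1 -1.  -4.7]
```

servo_tool(
  motion=[
    [40,-7,-1,-4,0,0,0.012],
    [30,0,0,0,0,0,0],
    [10,0,0,0,0,0,0],
    [10,0,0,0,0,0,0],
    [10,0,0,0,0,0,0],
    [10,0,0,0,0,0,0],
  ],
  force=35,
)

```text
time: 3.55
tool_pos: [507.2, 78.4, 161.9]
tcp_rot: [179.4, -0.0, 94.6]
ft_force: [0.0, -0.8, -0.4]
finger_gap: 15.1
```

```bash
python3 -c "
from g import *
rep(w([-74.7,-132.7,157]),[180,0,94.55])"
```

```text
t 3.55 tcp [507.2  78.4 161.9] rpy [ 1.7936e+02 -2.0000e-02  9.4570e+01] gap 15.1 F [ 0.  -0.8 -0.4] q [  3.  -4. 104.   0.  79.  -2.] binTCP [ -71.7 -132.5  161.9]
rotvec tool [ 0.011 -0.     0.   ]
shift in current tool [-0.2 -3.1  4.9] in target tool [-0.2 -3.   4.9]
```

servo_tool(
  motion=[
    [10,-5,0,0,0,0,0],
    [10,-10,0,0,0,0,0],
    [10,-10,0,0,0,0,0],
    [10,-10,0,0,0,0,0],
    [10,-10,0,0,0,0,0],
  ],
)

```text
time: 4.05
tool_pos: [510.9, 30.5, 161.9]
tcp_rot: [179.4, -0.0, 94.6]
ft_force: [0.0, 0.0, -1.2]
finger_gap: 15.2
```

```bash
python3 -c "
from g import *
rep(None,[180,0,94.55])"
```

```text
t 4.05 tcp [510.9  30.5 161.9] rpy [ 1.7936e+02 -1.0000e-02  9.4650e+01] gap 15.2 F [ 0.   0.  -1.2] q [ -2.  -4. 105.   0.  79.  -7.] binTCP [ -71.8 -180.6  161.9]
rotvec tool [ 0.011 -0.     0.002]
```

servo_tool(
  motion=[
    [10,-10,0,0,0,0,0],
    [10,-10,0,0,0,0,0],
    [10,-10,0,0,0,0,0],
    [10,0,0,0,0,0,0],
    [10,0,0,-15,0,0,0],
    [10,0,0,-25,0,0,0],
    [10,0,0,0,0,0,0],
  ],
)

```text
time: 4.75
tool_pos: [512.7, -4.3, 204.2]
tcp_rot: [179.4, -0.0, 94.5]
ft_force: [0.7, -0.6, -0.0]
finger_gap: 15.3
```

```bash
python3 -c "
from g import *
rep(None,[180,0,94.55])
crop('scene',150,150,270,245,5,'s2.png');crop('top',150,180,270,275,5,'t2.png')
a=cv2.imread('pics/s2.png');b=cv2.imread('pics/t2.png')
cv2.imwrite('pics/c2.png',cv2.resize(np.hstack([a,b]),(800,317)))"
```

```text
t 4.75 tcp [512.7  -4.3 204.2] rpy [ 1.7944e+02 -3.0000e-02  9.4450e+01] gap 15.3 F [ 0.7 -0.6 -0. ] q [ -6.  -6. 102.   0.  84. -11.] binTCP [ -72.8 -215.4  204.2]
rotvec tool [ 0.01  -0.001 -0.002]
```

View pics/c2.png

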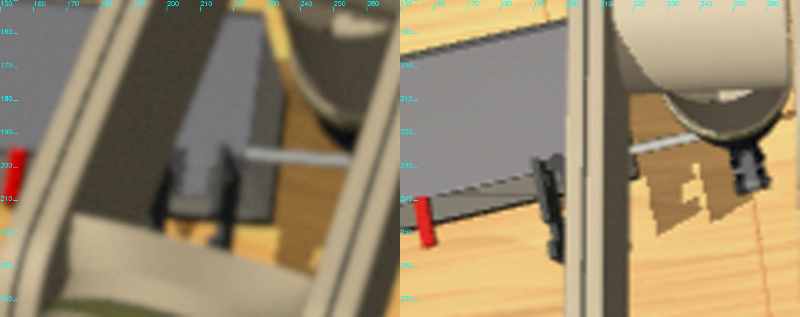

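```bash
python3 -c "
from g import *
X,e=tri((224.1,195.6),(219.6,225.));print(X,e,RB.T@(X-BO))
for n,u in(('scene',(224.1,195.6)),('top',(219.6,225.))):print(RB.T@(ray(n,u,219)-BO))
"
```

```text
[494.37101302  80.52790387 252.85519072] 0.9565600508560124 [ -84.35905104 -129.3877409   252.85519072]
[ -73.535838   -121.26848303  219.        ]
[ -76.13937965 -128.83983591  219.        ]
```

servo_tool(
  motion=[
    [10,0,-15,0,0.01,0,0],
    [10,0,-20,0,0,0,0],
    [10,0,-9,0,0,0,0],
    [10,20,0,0,0,0,0],
    [10,25,0,0,0,0,0],
    [10,25,0,0,0,0,0],
    [10,13,0,0,0,0,0],
    [10,0,0,0,0,0,0],
  ],
)

```text
time: 5.65
tool_pos: [456.3, 79.1, 195.8]
tcp_rot: [-179.4, -0.2, 94.5]
ft_force: [-0.1, -0.6, -0.7]
finger_gap: 15.1
```

```bash
python3 -c "
from g import *
rep(w([-116.5,-132.5,180]),[180,0,94.55])"
```

```text
t 5.65 tcp [456.3  79.1 195.8] rpy [-1.7938e+02 -1.6000e-01  9.4490e+01] gap 15.1 F [-0.1 -0.6 -0.7] q [  3. -13. 108.   0.  85.  -1.] binTCP [-122.5 -127.8  195.8]
rotvec tool [-0.011 -0.003 -0.001]
shift in current tool [-4.8  6.1 15.7] in target tool [-4.7  6.  15.8]
```

servo_tool(
  motion=[
    [10,-5,6,0,-0.011,0,0],
    [10,0,0,0,0,0,0],
    [10,0,0,0,0,0,0],
  ],
)

```text
time: 5.95
tool_pos: [463.1, 73.1, 194.9]
tcp_rot: [180.0, -0.1, 94.5]
ft_force: [-0.3, 1.2, -1.5]
finger_gap: 15.2
```

```bash
python3 -c "
from g import *
rep(w([-116.5,-132.5,160]),[180,0,94.55])"
```

```text
t 5.95 tcp [463.1  73.1 194.9] rpy [ 1.7999e+02 -1.1000e-01  9.4510e+01] gap 15.2 F [-0.3  1.2 -1.5] q [  3. -12. 108.   0.  84.  -2.] binTCP [-116.2 -134.3  194.9]
rotvec tool [ 0.    -0.002 -0.001]
shift in current tool [ 1.8 -0.4 34.9] in target tool [ 1.8 -0.3 34.9]
```

servo_tool(
  motion=[
    [10,2,0,8,0,0,0],
    [10,0,0,8,0,0,0],
    [10,0,0,6,0,0,0],
    [10,0,0,4,0,0,0],
    [10,0,0,0,0,0,0],
  ],
)

```text
time: 6.45
tool_pos: [462.5, 73.6, 165.6]
tcp_rot: [-179.9, -0.1, 94.4]
ft_force: [-0.8, -0.4, -1.1]
finger_gap: 15.4
```

```bash
python3 -c "
from g import *
rep(w([-116.5,-132.5,160]),[180,0,94.55])"
```

```text
t 6.45 tcp [462.5  73.6 165.6] rpy [-1.7992e+02 -1.0000e-01  9.4350e+01] gap 15.4 F [-0.8 -0.4 -1.1] q [  3. -11. 110.   0.  81.  -2.] binTCP [-116.6 -133.8  165.6]
rotvec tool [-0.001 -0.002 -0.003]
shift in current tool [1.3 0.1 5.6] in target tool [1.3 0.1 5.6]
```

servo_tool(
  motion=[
    [10,0,0,2,0,0,0],
    [10,0,0,2,0,0,0],
    [10,0,0,2,0,0,0],
    [10,0,0,0,0,0,0],
  ],
)

```text
time: 6.85
tool_pos: [462.8, 73.7, 159.6]
tcp_rot: [-180.0, -0.1, 94.4]
ft_force: [0.0, -0.2, 0.3]
finger_gap: 15.2
```

servo_tool(
  motion=[
    [10,0,0,2,0,0,0],
    [10,0,0,2,0,0,0],
    [10,0,0,0,0,0,0],
  ],
)

```text
time: 7.15
tool_pos: [463.9, 73.7, 159.0]
tcp_rot: [179.9, -0.1, 94.4]
ft_force: [0.1, -0.2, 0.8]
finger_gap: 15.1
```

servo_tool(
  motion=[
    [16,0,0,0,0,0,0],
    [18,0,0,0,0,0,0],
    [24,0,0,0,0,0,0],
    [36,0,0,0,0,0,0],
    [36,0,0,0,0,0,0],
    [36,0,0,-20,0,0,0],
    [36,0,0,-40,0,0,0],
    [36,0,0,-40,0,0,0],
    [36,-45,0,0,0,0,0],
    [36,-45,0,0,0,0,0],
  ],
)

```text
time: 8.15
tool_pos: [469.6, -13.6, 260.8]
tcp_rot: [-180.0, -0.1, 94.9]
ft_force: [1.1, -0.4, -0.5]
finger_gap: 35.9
```

servo_tool(
  motion=[
    [36,-45,-40,0,0,0,0],
    [36,-45,-20,0,0,0,0],
    [36,0,0,0,0,0,0],
  ],
)

```text
time: 8.45
tool_pos: [422.5, -107.2, 260.8]
tcp_rot: [180.0, 0.0, 94.7]
ft_force: [-0.1, 0.6, -0.5]
finger_gap: 36.0
```

```bash
python3 -c "
from g import *
rep(None,[180,0,94.55])
crop('scene',128,145,258,245,5,'s3.png');crop('top',118,180,248,280,5,'t3.png')
a=cv2.imread('pics/s3.png');b=cv2.imread('pics/t3.png')
cv2.imwrite('pics/c3.png',cv2.resize(np.hstack([a,b]),(800,308)))"
```

```text
t 8.45 tcp [ 422.5 -107.2  260.8] rpy [1.800e+02 1.000e-02 9.471e+01] gap 36.0 F [-0.1  0.6 -0.5] q [-21. -19. 107.  -0.  92. -26.] binTCP [-170.9 -310.8  260.8]
rotvec tool [0.    0.    0.003]
```

View pics/c3.png

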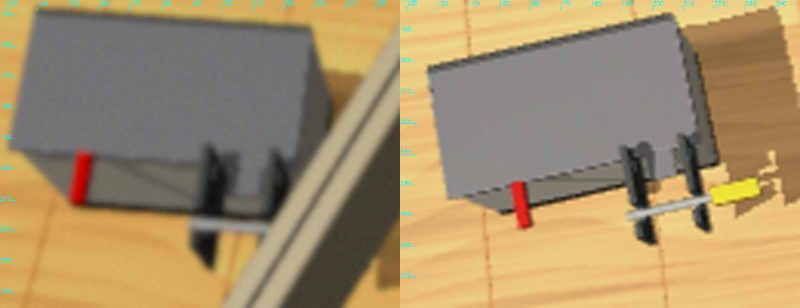

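servo_tool(
  motion=[
    [36,0,0,0,0,0,-0.15],
    [36,0,0,0,0,0,-0.15],
    [36,0,0,0,0,0,-0.15],
    [36,0,0,0,0,0,-0.15],
    [36,0,0,0,0,0,-0.15],
    [36,0,0,0,0,0,-0.15],
    [36,0,0,0,0,0,-0.15],
    [36,0,0,0,0,0,-0.15],
    [36,0,0,0,0,0,-0.15],
    [36,0,0,0,0,0,-0.15],
  ],
)

```text
time: 9.55
tool_pos: [428.9, -87.5, 259.6]
tcp_rot: [179.5, 0.0, -178.7]
ft_force: [0.2, 0.6, -0.6]
finger_gap: 35.8
```

servo_tool(
  motion=[
    [36,0,0,0,0,0,-0.07],
    [36,-10,40,0,0,0,0],
    [36,-10,40,0,0,0,0],
    [36,-10,45,0,0,0,0],
    [36,-10,45,0,0,0,0],
    [36,-10,45,0,0,0,0],
    [36,-10,45,0,0,0,0],
    [36,-10,45,0,0,0,0],
  ],
)

```text
time: 10.35
tool_pos: [465.7, 244.2, 261.8]
tcp_rot: [179.4, 0.1, -173.6]
ft_force: [1.6, -0.1, 0.1]
finger_gap: 35.8
```

```bash
python3 -c "
from g import *
rep(w([-88,51.2,260]),[180,0,184.55])
for n in('scene','top'):
    for c,a,r in blob(snapshot(n),(0,120,60),(8,255,255),(125,120,430,270),12):print(n,c.round(1),a)"
```

```text
t 10.35 tcp [465.7 244.2 261.8] rpy [ 1.7944e+02  1.1000e-01 -1.7362e+02] gap 35.8 F [ 1.6 -0.1  0.1] q [ 22.  -5.  95.   1.  90. -75.] binTCP [-99.9  36.1 261.8]
rotvec tool [0.01  0.002 0.032]
shift in current tool [-12.4  14.7   1.9] in target tool [-11.9  15.1   1.8]
scene [316.  155.5] 168
scene [153.3 205. ] 69
scene [311.4 222. ] 224
top [276.9 158.4] 144
top [289.9 215.8] 183
top [157.4 251.4] 19
```

servo_tool(
  motion=[
    [36,-12,15,0,0.01,0,0.032],
    [36,0,0,15,0,0,0],
    [36,0,0,30,0,0,0],
    [36,0,0,20,0,0,0],
    [36,0,0,0,0,0,0],
  ],
)

```text
time: 10.95
tool_pos: [470.8, 272.2, 191.6]
tcp_rot: [179.9, -0.1, -174.3]
ft_force: [0.1, -0.5, -0.4]
finger_gap: 36.4
```

```bash
python3 -c "
from g import *
rep(w([-88,51.2,143]),[180,0,184.55])"
```

```text
t 10.95 tcp [470.8 272.2 191.6] rpy [ 1.7993e+02 -1.3000e-01 -1.7432e+02] gap 36.4 F [ 0.1 -0.5 -0.4] q [ 25.   0.  97.   0.  83. -71.] binTCP [-92.6  63.5 191.6]
rotvec tool [ 0.001 -0.002  0.02 ]
shift in current tool [ -4.5 -12.5  48.6] in target tool [ -4.6 -12.3  48.6]
```

servo_tool(
  motion=[
    [36,-5,-12,0,0,0,0.02],
    [36,0,0,0,0,0,0],
    [36,0,0,0,0,0,0],
  ],
)

```text
time: 11.25
tool_pos: [477.1, 259.9, 192.8]
tcp_rot: [179.9, -0.1, -175.5]
ft_force: [0.3, -0.2, -0.6]
finger_gap: 35.7
```

```bash
python3 -c "
from g import *
rep(w([-88,51.2,143]),[180,0,184.55])"
```

```text
t 11.25 tcp [477.1 259.9 192.8] rpy [ 1.7994e+02 -1.2000e-01 -1.7550e+02] gap 35.7 F [ 0.3 -0.2 -0.6] q [ 23.  -0.  97.   0.  83. -71.] binTCP [-87.4  50.8 192.8]
rotvec tool [ 0.001 -0.002 -0.001]
shift in current tool [ 0.5  0.3 49.8] in target tool [ 0.6  0.4 49.8]
```

servo_tool(
  motion=[
    [36,0,0,12,0,0,0],
    [36,0,0,15,0,0,0],
    [36,0,0,14,0,0,0],
    [36,0,0,6,0,0,0],
    [36,0,0,0,0,0,0],
  ],
)

```text
time: 11.75
tool_pos: [477.9, 259.8, 143.1]
tcp_rot: [179.9, 0.0, -175.6]
ft_force: [-0.0, -0.0, 0.1]
finger_gap: 35.9
```

servo_tool(
  motion=[
    [20,0,0,0,0,0,0],
    [5,0,0,0,0,0,0],
    [5,0,0,0,0,0,0],
    [5,0,0,0,0,0,0],
    [5,0,0,0,0,0,0],
  ],
  force=30,
)

```text
time: 12.25
tool_pos: [477.6, 258.2, 142.9]
tcp_rot: [-179.9, -0.1, -175.6]
ft_force: [-0.9, -1.4, -2.1]
finger_gap: 9.6
```

```bash
python3 -c "
from g import *
rep(w([-88,51.2,143]),[180,0,184.55])"
```

```text
t 12.25 tcp [477.6 258.2 142.9] rpy [-1.7993e+02 -7.0000e-02 -1.7556e+02] gap 9.6 F [-0.9 -1.4 -2.1] q [ 23.   2. 100.  -0.  78. -71.] binTCP [-87.   49.  142.9]
rotvec tool [-0.001 -0.001 -0.002]
shift in current tool [ 1.   2.2 -0.1] in target tool [ 1.   2.2 -0.1]
```

servo_tool(
  motion=[
    [5,-1,0,-14,0,0,0],
    [5,-2,0,-14,0,0,0],
    [5,-3.5,0,-14,0,0,0],
    [5,-5,0,-13.5,0,0,0],
    [5,-6,0,-13,0,0,0],
    [5,-7.5,0,-12,0,0,0],
    [5,-8.5,0,-11.5,0,0,0],
  ],
)

```text
time: 12.95
tool_pos: [513.1, 260.9, 240.7]
tcp_rot: [-179.9, -0.0, -175.5]
ft_force: [8.4, 1.4, -12.4]
finger_gap: 9.3
```

```bash
cat >> g.py <<'E'
def arc(hx=56,hz=161.6,r=143):
    s=sense();p=RB.T@(s['tool_pos']-BO);x=p[0]-hx;z=p[2]+18.7-hz
    print('arc theta',round(np.arctan2(z,-x),3),'r',round(np.hypot(x,z),1))
E
python3 -c "
from g import *
rep(None,[180,0,184.55]);arc()"
```

```text
t 12.95 tcp [513.1 260.9 240.7] rpy [-179.91   -0.   -175.54] gap 9.3 F [  8.4   1.4 -12.4] q [ 22.   4.  88.  -0.  88. -73.] binTCP [-51.4  48.9 240.7]
rotvec tool [-0.002 -0.    -0.002]
arc theta 0.739 r 145.2
```

servo_tool(
  motion=[
    [5,-11,0,-8,0,0,0],
    [5,-10,0,-8,0,0,0],
    [5,-10.5,0,-7.5,0,0,0],
    [5,-11,0,-6.5,0,0,0],
    [5,-13,0,-6,0,0,0],
    [5,-13.5,0,-4.5,0,0,0],
  ],
)

```text
time: 13.55
tool_pos: [582.2, 266.4, 284.8]
tcp_rot: [-179.9, -0.5, -175.5]
ft_force: [-1.4, 1.0, -8.6]
finger_gap: 9.4
```

```bash
python3 -c "
from g import *
rep(None,[180,0,184.55]);arc()"
```

```text
t 13.55 tcp [582.2 266.4 284.8] rpy [-179.88   -0.46 -175.49] gap 9.4 F [-1.4  1.  -8.6] q [ 20.  13.  73.   0.  94. -75.] binTCP [ 17.9  48.9 284.8]
rotvec tool [-0.002 -0.008 -0.001]
arc theta 1.308 r 146.9
```

servo_tool(
  motion=[
    [5,-14,0,0,0,-0.008,0],
    [5,-14,0,0,0,0,0],
    [5,-14,0,0,0,0,0],
    [5,-14,0,1,0,0,0],
    [5,-14,0,2,0,0,0],
    [5,-6,0,2,0,0,0],
    [5,0,0,0,0,0,0],
  ],
)

```text
time: 14.25
tool_pos: [657.9, 272.3, 285.5]
tcp_rot: [-179.9, -0.5, -175.4]
ft_force: [-1.5, -0.7, -6.4]
finger_gap: 9.8
```

```bash
python3 -c "
from g import *
rep(None,[180,0,184.55]);arc()"
```

```text
t 14.25 tcp [657.9 272.3 285.5] rpy [-179.88   -0.53 -175.44] gap 9.8 F [-1.5 -0.7 -6.4] q [ 18.  25.  59.   0.  97. -76.] binTCP [ 93.8  48.9 285.5]
rotvec tool [-0.002 -0.009  0.   ]
arc theta 1.83 r 147.5
```

servo_tool(
  motion=[
    [12,0,0,0,0,0,0],
    [24,0,0,0,0,0,0],
    [36,0,0,0,0,0,0],
    [36,0,0,0,0,0,0],
    [36,0,0,-20,0,-0.009,0],
    [36,0,0,-30,0,0,0],
    [36,0,0,-10,0,0,0],
    [36,20,-30,0,0,0,0],
    [36,20,-40,0,0,0,0],
    [36,20,-45,0,0,0,0],
  ],
)

```text
time: 15.25
tool_pos: [607.5, 156.3, 354.5]
tcp_rot: [180.0, 0.7, -175.0]
ft_force: [0.2, -0.9, 0.5]
finger_gap: 35.7
```

servo_tool(
  motion=[
    [36,20,-45,0,0,0,0],
    [36,20,-45,0,0,0,0],
    [36,25,-45,0,0,0,0],
    [36,25,-30,0,0,0,0.1],
    [36,0,0,0,0,0,0.05],
    [36,0,0,0,0,0,0],
  ],
)

```text
time: 15.85
tool_pos: [528.9, -24.2, 359.2]
tcp_rot: [-180.0, 1.3, 175.8]
ft_force: [0.7, 0.2, -0.3]
finger_gap: 36.0
```

```bash
python3 -c "
from g import *
rep()
crop('scene',120,130,390,240,3,'s4.png');crop('top',110,165,380,265,3,'t4.png')
a=cv2.imread('pics/s4.png');b=cv2.imread('pics/t4.png')
cv2.imwrite('pics/c4.png',cv2.resize(np.vstack([a,b]),None,fx=.95,fy=.95))
for n in('scene','top'):
    im=snapshot(n)
    for nm,lo,hi in(('red',(0,120,60),(8,255,255)),('green',(50,100,40),(80,255,255)),('blk',(0,0,0),(180,255,35))):
        for c,a,r in blob(im,lo,hi,(260,160,430,260),12):
            print(n,nm,c.round(1),a,np.round(r[1],1),round(r[2],1),ray(n,c,15).round(1)[:2])
"
```

```text
t 15.85 tcp [528.9 -24.2 359.2] rpy [-179.98    1.32  175.83] gap 36.0 F [ 0.7  0.2 -0.3] q [ -8.  -6.  85.   0.  99. -94.] binTCP [ -58.2 -236.6  359.2]
scene red [318.1 161.5] 38 [12.  4.] -0.0 [ 713.2 -108. ]
scene red [311.9 220.6] 226 [ 6.8 40. ] 14.0 [ 539.4 -114.4]
scene green [359.6 221.4] 204 [ 5.5 38.5] 12.3 [ 556.7 -240.4]
scene blk [295.9 162.5] 85 [ 7. 16.] 90.0 [700.7 -47. ]
scene blk [317.9 198.8] 69 [13.6  5.7] 16.7 [ 603.2 -121.9]
scene blk [364.2 199.4] 104 [15.3  7.1] 12.5 [ 620.8 -246.5]
top red [291.9 215.6] 48 [34.1  1.3] 87.4 [ 537.9 -119.9]
top green [329.1 203.8] 182 [34.3  5.2] 85.9 [ 557.5 -239.8]
top blk [327.4 183.8] 92 [ 6. 13.] 90.0 [ 621.7 -245.8]
top blk [269.  191.6] 124 [10.9 19.8] 47.5 [623.8 -61.1]
top blk [293.4 194.8] 26 [6. 3.] 90.0 [ 602.5 -135. ]
```

View pics/c4.png

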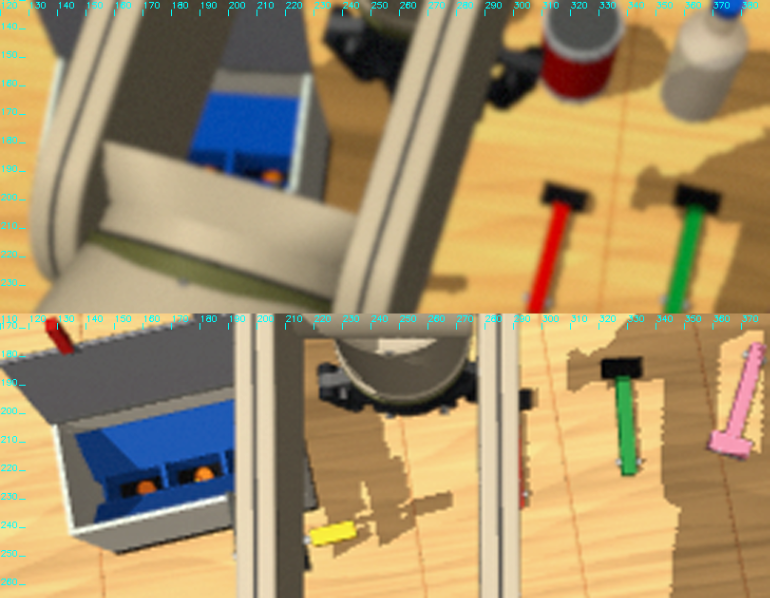

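```bash
python3 -c "
from g import *
for u in((161.6,226.2),(181.6,221.7)):
  X=ray('top',u,30);print(X.round(1),(RB.T@(X-BO)).round(1))
print('green studs top',ray('top',(330.7,217.8),9).round(1))
print('lip fl',RB.T@(ray('top',(110+55/2.85,165+(428-313.5)/2.85),160)-BO),'fl front',RB.T@(ray('top',(110+73/2.85,165+(533-313.5)/2.85),160)-BO))
rep(np.array([499.7,-109.8,120]),[180,0,173.4])"
```

```text
[561.  276.3  30. ] [-2.4 60.5 30. ]
[565.9 215.   30. ] [-2.4 -1.  30. ]
green studs top [ 514.4 -238.1    9. ]
lip fl [ 45.50353259 106.62028458 160.        ] fl front [-58.88190667 105.97742212 160.        ]
t 16.05 tcp [529.6 -22.5 358.3] rpy [-180.      1.23  176.13] gap 36.2 F [-0.7  0.2  0. ] q [ -8.  -6.  85.   0.  99. -94.] binTCP [ -57.5 -234.9  358.3]
rotvec tool [0.    0.021 0.048]
shift in current tool [ 29.  -89.1 237.8] in target tool [ 19.6 -90.1 238.3]
```

servo_tool(
  motion=[
    [45,4,-10,10,0,0.021,0.048],
    [45,6,-25,25,0,0,0],
    [45,6,-30,40,0,0,0],
    [45,4,-20,48,0,0,0],
    [45,0,-5,48,0,0,0],
    [45,0,0,40,0,0,0],
    [45,0,0,20,0,0,0],
    [45,0,0,0,0,0,0],
    [45,0,0,0,0,0,0],
  ],
)

```text
time: 16.95
tool_pos: [496.2, -109.7, 114.0]
tcp_rot: [179.9, -0.7, 173.1]
ft_force: [0.1, -0.3, -0.1]
finger_gap: 45.5
```

```bash
python3 -c "
from g import *
rep(np.array([499.7,-109.8,2]),[180,0,173.4])
for n in('scene','top'):
    im=snapshot(n)
    for nm,lo,hi in(('red',(0,120,60),(8,255,255)),('green',(50,100,40),(80,255,255)),('blk',(0,0,0),(180,255,35))):
        for c,a,r in blob(im,lo,hi,(280,160,430,260),12):
            print(n,nm,c.round(1),a,np.round(r[1],1),round(r[2],1),ray(n,c,15).round(1)[:2])
crop('scene',270,180,380,255,7,'s5.png')
"
```

```text
t 16.95 tcp [ 496.2 -109.7  114. ] rpy [179.87  -0.73 173.13] gap 45.5 F [ 0.1 -0.3 -0.1] q [ -18.   -1.  107.   -0.   75. -101.] binTCP [ -97.7 -319.2  114. ]
rotvec tool [ 0.002 -0.013 -0.005]
shift in current tool [-4.90e+00  1.00e-01  1.12e+02] in target tool [ -3.5   0.3 112. ]
scene red [308.8 232.1] 97 [ 6.5 16.2] 14.0 [ 506.6 -110.5]
scene green [359.5 221. ] 189 [ 5.5 39.8] 12.0 [ 557.7 -240. ]
scene blk [364.7 199.6] 82 [14.3  6.5] 14.0 [ 620.3 -247.8]
scene blk [299.4 216.1] 266 [36.9 12.5] 22.6 [546.6 -79.4]
scene blk [337.6 222.4] 37 [ 4.  12.5] 29.7 [ 545.1 -182.7]
top red [282.3 161.5] 24 [4. 5.] 90.0 [ 714.7 -117.1]
top red [290.4 230.8] 27 [4. 5.] 90.0 [ 491.8 -108.2]
top blk [312.  220.7] 45 [5.7 9.2] 45.0 [ 512.9 -178.8]
top blk [288.7 225.3] 51 [23.5  5.5] 12.3 [ 509.5 -105.5]
```

View pics/s5.png

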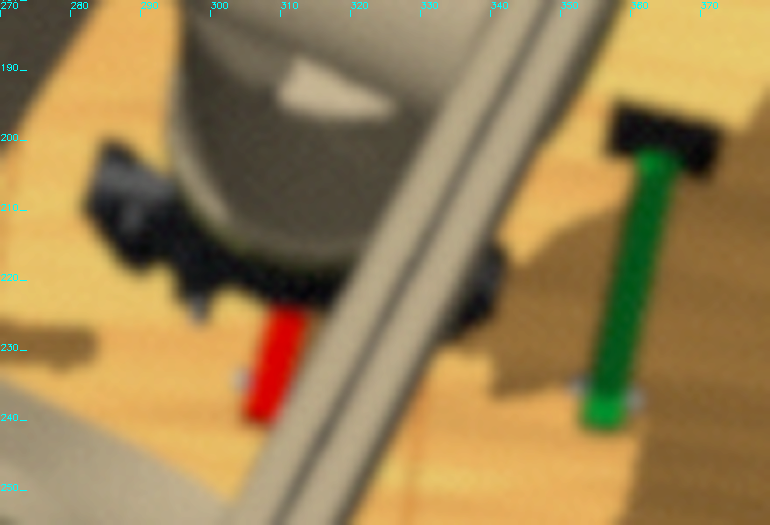

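```bash
python3 -c "
from g import *
print(ray('scene',(356.6,236.1),9),ray('scene',(308.7,235.05),9))"
```

```text
[ 516.86675234 -237.44825846    9.        ] [ 500.12089392 -111.40903597    9.        ]
```

servo_tool(
  motion=[
    [45,-3.5,0,15,0,-0.013,-0.005],
    [45,0,0,25,0,0,0],
    [45,0,0,25,0,0,0],
    [45,0,0,10,0,0,0],
    [45,0,0,0,0,0,0],
    [45,0,0,0,0,0,0],
  ],
)

```text
time: 17.7
tool_pos: [511.7, -113.0, 51.4]
tcp_rot: [-179.8, 1.5, 173.5]
ft_force: [0.0, -0.2, -0.6]
finger_gap: 45.2
```

```bash
python3 -c "
from g import *
rep(np.array([499,-109.8,2]),[180,0,173.4])"
```

```text
t 17.7 tcp [ 511.7 -113.    51.4] rpy [-179.84    1.45  173.51] gap 45.2 F [ 0.  -0.2 -0.6] q [ -18.    4.  109.    0.   66. -102.] binTCP [ -82.5 -323.7   51.4]
rotvec tool [-0.003  0.025  0.002]
shift in current tool [14.2  1.9 49.1] in target tool [13.   1.7 49.4]
```

servo_tool(
  motion=[
    [45,12,1,5,0,0.025,0],
    [45,0,0,0,0,0,0],
    [45,0,0,0,0,0,0],
  ],
)

```text
time: 18.0
tool_pos: [501.3, -111.2, 49.4]
tcp_rot: [-179.8, 0.2, 173.5]
ft_force: [0.5, -0.4, 0.3]
finger_gap: 45.2
```

```bash
python3 -c "
from g import *
rep(np.array([500,-110.5,2]),[180,0,173.4])"
```

```text
t 18.0 tcp [ 501.3 -111.2   49.4] rpy [-179.77    0.18  173.52] gap 45.2 F [ 0.5 -0.4  0.3] q [ -18.    4.  109.   -0.   67. -102.] binTCP [ -92.6 -321.    49.4]
rotvec tool [-0.004  0.003  0.002]
shift in current tool [ 1.5  0.7 47.3] in target tool [ 1.4  0.5 47.4]
```

servo_tool(
  motion=[
    [45,1,0.5,10,0,0,0],
    [45,0,0,12,0,0,0],
    [45,0,0,12,0,0,0],
    [45,0,0,8,0,0,0],
    [45,0,0,0,0,0,0],
    [45,0,0,0,0,0,0],
  ],
)

```text
time: 18.6
tool_pos: [499.7, -110.5, 2.8]
tcp_rot: [-179.8, 0.1, 173.5]
ft_force: [-0.4, -0.4, 0.5]
finger_gap: 44.9
```

```bash
python3 -c "
from g import *
rep(np.array([500,-110.5,2]),[180,0,173.4])"
```

```text
t 18.6 tcp [ 499.7 -110.5    2.8] rpy [-1.7979e+02  1.1000e-01  1.7351e+02] gap 44.9 F [-0.4 -0.4  0.5] q [ -18.    8.  110.   -0.   62. -101.] binTCP [ -94.2 -320.2    2.8]
rotvec tool [-0.004  0.002  0.002]
shift in current tool [-0.3  0.   0.8] in target tool [-0.3  0.   0.8]
```

Close on the studs.

servo_tool(
  motion=[
    [36,0,0,0,0,0,0],
    [28,0,0,0,0,0,0],
    [20,0,0,0,0,0,0],
    [20,0,0,0,0,0,0],
    [20,0,0,0,0,0,0],
    [20,0,0,0,0,0,0],
  ],
  force=30,
)

```text
time: 19.2
tool_pos: [500.6, -110.8, 4.1]
tcp_rot: [-179.8, 0.2, 173.5]
ft_force: [-0.0, -0.3, -0.3]
finger_gap: 24.5
```

servo_tool(
  motion=[
    [20,0,0,-10,0,0,0],
    [20,0,0,-30,0,0,0],
    [20,0,0,-40,0,0,0],
    [20,0,0,-45,0,0,0],
    [20,0,0,-45,0,0,0],
    [20,0,0,-20,0,0,0],
    [20,0,0,0,0,0,0],
  ],
)

```text
time: 19.9
tool_pos: [498.1, -109.3, 203.9]
tcp_rot: [-179.8, 0.1, 173.5]
ft_force: [-0.3, -0.8, -0.6]
finger_gap: 24.4
```

```bash
python3 -c "
from g import *
rep()
crop('scene',270,140,400,240,5,'s6.png')
"
```

```text
t 19.9 tcp [ 498.1 -109.3  203.9] rpy [-1.798e+02  8.000e-02  1.735e+02] gap 24.4 F [-0.3 -0.8 -0.6] q [ -18.   -6.  102.   -0.   84. -101.] binTCP [ -95.7 -318.9  203.9]
```

View pics/s6.png

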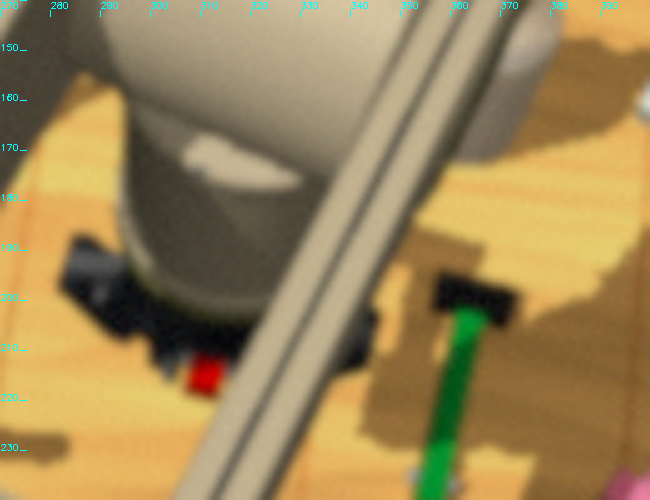

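servo_tool(
  motion=[
    [20,0,0,0,0,0,0],
  ],
  force=4,
)

```text
time: 20.05
tool_pos: [497.0, -109.0, 201.2]
tcp_rot: [-179.8, -0.1, 173.5]
ft_force: [-0.6, -0.2, -0.9]
finger_gap: 24.4
```

servo_tool(
  motion=[
    [20,0,0,0,0,0,0],
    [20,0,0,0,0,0,0],
    [20,0,0,0,0,0,0],
    [20,0,0,0,0,0,0],
    [20,0,0,0,0,0,0],
    [20,0,0,0,0,0,0],
    [20,0,0,0,0,0,0],
    [20,0,0,0,0,0,0],
  ],
)

```text
time: 20.85
tool_pos: [493.3, -107.8, 193.7]
tcp_rot: [-180.0, -0.8, 173.5]
ft_force: [0.1, 0.1, -0.6]
finger_gap: 24.4
```

```bash
python3 -c "
from g import *
rep()
crop('scene',270,170,360,250,4,'s7.png');crop('top',245,180,335,260,4,'t7.png')
a=cv2.imread('pics/s7.png');b=cv2.imread('pics/t7.png')
cv2.imwrite('pics/c7.png',np.hstack([a,b]))
"
```

```text
t 20.85 tcp [ 493.3 -107.8  193.7] rpy [-179.97   -0.77  173.5 ] gap 24.4 F [ 0.1  0.1 -0.6] q [ -18.   -5.  102.   -0.   84. -101.] binTCP [-100.3 -317.   193.7]
```

View pics/c7.png

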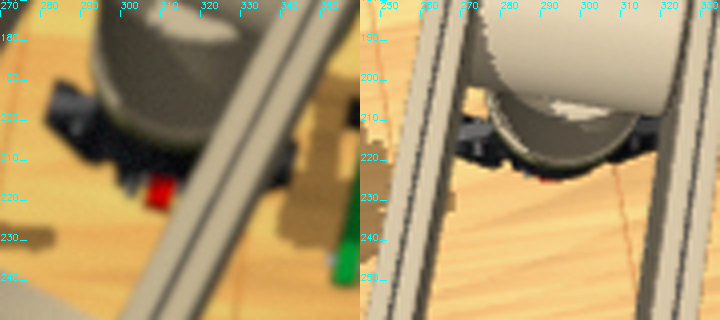

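servo_tool(
  motion=[
    [20,-4,0,20,0,-0.013,0],
    [20,0,0,25,0,0,0],
    [20,0,0,18,0,0,0],
    [24,0,0,-1,0,0,0],
    [24,0,0,-1,0,0,0],
    [24,0,0,-1,0,0,0],
    [24,0,0,-1,0,0,0],
  ],
  force=3,
)

```text
time: 21.65
tool_pos: [499.7, -109.1, 137.5]
tcp_rot: [-179.9, 0.4, 173.5]
ft_force: [-0.3, -0.9, -1.1]
finger_gap: 24.6
```

```bash
cat >> g.py <<'E'
def redblob(lo=(0,120,60),hi=(8,255,255)):
    for n in('scene','top'):
        for c,a,r in blob(snapshot(n),lo,hi,(240,190,420,280),5):print(n,c.round(1),a,np.round(r[1],1))
E
python3 -c "
from g import *
rep(None,[180,0,173.4]);redblob()
"
```

```text
t 21.65 tcp [ 499.7 -109.1  137.5] rpy [-179.89    0.38  173.5 ] gap 24.6 F [-0.3 -0.9 -1.1] q [ -18.   -3.  106.   -0.   77. -102.] binTCP [ -94.1 -318.8  137.5]
rotvec tool [-0.002  0.007  0.002]
scene [309.3 223.1] 30 [5. 5.]
```

```bash
python3 -c "
from g import *
print('horiz end top/bottom',proj('scene',[485,-107.5,153]),proj('scene',[485,-107.5,135]))
print('vert end faces',proj('scene',[491,-109,159]),proj('scene',[491,-109,140]),'top back',proj('scene',[509,-109,159]))
print('vert blade',proj('scene',[491,-109,40]))
print('s6 horiz',proj('scene',[483,-107.5,219]),'vert',proj('scene',[489,-109,226]))
im=snapshot('scene')[210:240,296:322];h=cv2.cvtColor(im,cv2.COLOR_BGR2HSV)
m=((h[...,0]<9)|(h[...,0]>172))&(h[...,1]>110)
for r,row in zip(range(210,240),m):print(r,''.join('#' if v else '.' for v in row))
"
```

```text
horiz end top/bottom [309.11437555 225.2307461 ] [308.74245519 227.33421877]
vert end faces [310.23632967 222.15655891] [309.82266159 224.43803173] top back [311.29042988 214.85287184]
vert blade [307.86698995 235.22400233]
s6 horiz [310.4689571  217.72690716] vert [311.69777158 214.27432086]
210 ..........................
211 ..........................
212 ..........................
213 ..........................
214 ..........................
215 ..........................
216 ..........................
217 ..........................
218 ..........................
219 ...........#####..........
220 ...........#######........
221 ...........#######........
222 ...........######.........
223 ...........######.........
224 ...........#####..........
225 ...........#####..........
226 ..............#...........
227 ..........................
228 ..........................
229 ..........................
230 ..........................
231 ..........................
232 ..........................
233 ..........................
234 ..........................
235 ..........................
236 ..........................
237 ..........................
238 ..........................
239 ..........................
```

servo_tool(
  motion=[
    [25,0,0,0,0,0,0],
    [25,0,0,-1,0,0,0],
    [25,0,0,-1,0,0,0],
    [25,0,0,-1,0,0,0],
  ],
  force=3,
)

```text
time: 22.2
tool_pos: [499.9, -109.1, 141.1]
tcp_rot: [-179.9, 0.4, 173.5]
ft_force: [-0.2, -1.0, -1.2]
finger_gap: 25.2
```

```bash
cat >> g.py <<'E'
def mask(x0=296,x1=326,y0=205,y1=245,green=0,n='scene'):
    im=snapshot(n)[y0:y1,x0:x1];h=cv2.cvtColor(im,cv2.COLOR_BGR2HSV)
    m=((h[...,0]<9)|(h[...,0]>172))&(h[...,1]>110) if not green else (h[...,0]>50)&(h[...,0]<80)&(h[...,1]>90)
    for r,row in zip(range(y0,y1),m):
        if row.any():print(r,''.join('#' if v else '.' for v in row))
E
python3 -c "
from g import *
rep(None,[180,0,173.4]);mask()
"
```

```text
t 22.2 tcp [ 499.9 -109.1  141.1] rpy [-179.88    0.43  173.5 ] gap 25.2 F [-0.2 -1.  -1.2] q [ -18.   -3.  106.   -0.   77. -102.] binTCP [ -93.9 -318.9  141.1]
rotvec tool [-0.002  0.008  0.002]
218 .............##...............
219 ...........######.............
220 ...........#######............
221 ...........#######............
222 ...........######.............
223 ...........#####..............
224 ...........#####..............
225 ............####..............
```

servo_tool(
  motion=[
    [25.4,0,0,-1,0,0,0],
    [25.4,0,0,0,0,0,0],
    [25.4,0,0,-1,0,0,0],
  ],
)

```text
time: 22.55
tool_pos: [500.0, -109.2, 143.4]
tcp_rot: [-179.9, 0.5, 173.5]
ft_force: [-0.1, -0.4, -0.4]
finger_gap: 25.6
```

```bash
python3 -c "
from g import *
rep();mask()
"
```

```text
t 22.55 tcp [ 500.  -109.2  143.4] rpy [-179.88    0.45  173.5 ] gap 25.6 F [-0.1 -0.4 -0.4] q [ -18.   -3.  106.   -0.   77. -102.] binTCP [ -93.8 -319.   143.4]
218 ...........######.............
219 ..........########............
220 ..........#########...........
221 ..........########............
222 ...........#######............
223 ..............##..............
```

servo_tool(
  motion=[
    [25.6,0,0,0,0,0,0],
    [25.6,0,0,0,0,0,0],
    [25.6,0,0,0,0,0,0],
  ],
)

```text
time: 22.9
tool_pos: [500.1, -109.2, 143.7]
tcp_rot: [-179.9, 0.5, 173.5]
ft_force: [-0.2, -0.6, -0.0]
finger_gap: 25.5
```

```bash
python3 -c "
from g import *
rep();mask()
"
```

```text
t 22.9 tcp [ 500.1 -109.2  143.7] rpy [-179.88    0.46  173.5 ] gap 25.5 F [-0.2 -0.6 -0. ] q [ -18.   -3.  106.   -0.   77. -102.] binTCP [ -93.7 -319.   143.7]
218 ...........###.#..............
219 ...........#######............
220 ...........#######............
221 ...........#######............
222 ...........######.............
223 ............####..............
224 ...........#####..............
225 ...........#####..............
226 ...........#####..............
227 ..........######..............
228 .........#######..............
229 ........########..............
230 ........#######...............
231 .......########...............
232 ........#######...............
233 .........#####................
234 ............#.................
```

servo_tool(
  motion=[
    [25.6,0,0,0,0,0,0],
    [25.6,0,0,0,0,0,0],
    [25.6,0,0,0,0,0,0],
    [25.2,0,0,0,0,0,0],
    [20,0,0,0,0,0,0],
    [20,0,0,0,0,0,0],
  ],
  force=25,
)

```text
time: 23.55
tool_pos: [500.1, -109.2, 143.6]
tcp_rot: [-179.9, 0.5, 173.5]
ft_force: [0.4, -1.0, -2.0]
finger_gap: 24.5
```

servo_tool(
  motion=[
    [20,0,0,-10,0,0,0],
    [20,0,0,-20,0,0,0],
    [20,0,0,-10,0,0,0],
    [20,0,0,0,0,0,0],
  ],
)

```text
time: 23.95
tool_pos: [499.6, -109.0, 186.1]
tcp_rot: [-179.9, 0.4, 173.5]
ft_force: [-0.9, -0.3, -1.3]
finger_gap: 24.8
```

```bash
python3 -c "
from g import *
rep();mask()
crop('scene',270,170,360,250,4,'s7.png');crop('top',245,180,335,260,4,'t7.png')
a=cv2.imread('pics/s7.png');b=cv2.imread('pics/t7.png')
cv2.imwrite('pics/c7b.png',np.hstack([a,b]))
"
```

```text
t 23.95 tcp [ 499.6 -109.   186.1] rpy [-179.88    0.44  173.5 ] gap 24.8 F [-0.9 -0.3 -1.3] q [ -18.   -5.  103.   -0.   82. -102.] binTCP [ -94.2 -318.8  186.1]
212 ............#.##..............
213 ............#######...........
214 ...........########...........
215 ............#######...........
216 ............#######...........
217 ............######............
218 ............#####.............
219 ............#####.............
220 ............#####.............
221 ...........#####..............
222 ...........#####..............
223 .........########.............
224 ........#########.............
225 .........#######..............
226 ........########..............
227 ........#######...............
228 .........######...............
229 ...........###................
```

View pics/c7b.png

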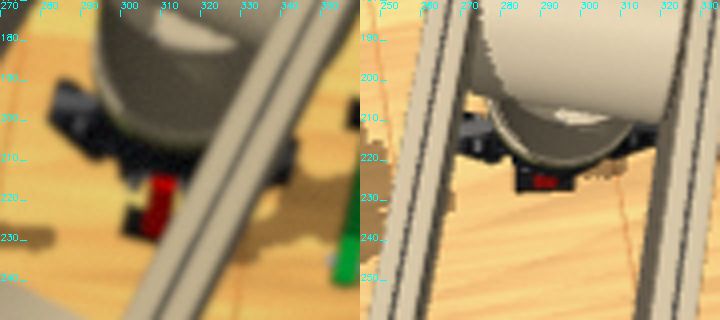

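```bash
python3 -c "
from g import *
for dx in(-9,9):
  for z in(78,98):print(dx,z,proj('top',[499.6+dx,-109,z]).round(1),proj('scene',[499.6+dx,-109,z]).round(1))
rep(w([-1.5,0,320]),[180,0,184.55])
"
```

```text
-9 78 [291.5 227.7] [308.5 231.5]
-9 98 [291.8 226.6] [308.9 229.4]
9 78 [290.6 221.7] [309.5 224.7]
9 98 [290.8 220.5] [309.9 222.4]
t 24.1 tcp [ 498.5 -108.7  183.8] rpy [-179.92    0.26  173.5 ] gap 24.7 F [-0.8  1.  -0.2] q [ -18.   -5.  103.   -0.   82. -102.] binTCP [ -95.2 -318.3  183.8]
rotvec tool [-0.002  0.004 -0.193]
shift in current tool [ -31.6  330.2 -136.5] in target tool [ -93.7  318.3 -136.2]
```

servo_tool(
  motion=[
    [20,0,0,-20,0,0,0],
    [20,0,0,-40,0,0,-0.1],
    [20,0,0,-40,0,0,-0.09],
    [20,0,0,-35,0,0,0],
    [20,0,0,-5,0,0,0],
    [20,0,0,0,0,0,0],
    [20,-8,30,0,0,0,0],
    [20,-11,45,0,0,0,0],
    [20,-11,45,0,0,0,0],
    [20,-11,45,0,0,0,0],
  ],
)

```text
time: 25.1
tool_pos: [520.5, 59.6, 311.8]
tcp_rot: [179.9, -1.1, -175.9]
ft_force: [0.8, -0.4, -0.5]
finger_gap: 24.8
```

servo_tool(
  motion=[
    [20,-11,45,0,0,0,0],
    [20,-11,45,0,0,0,0],
    [20,-11,45,0,0,0,0],
    [20,-11,45,0,0,0,0],
    [20,-6,20,0,0,0,0],
    [20,0,0,0,0,0,0],
    [20,0,0,0,0,0,0],
  ],
)

```text
time: 25.8
tool_pos: [549.4, 275.9, 290.5]
tcp_rot: [-179.9, -2.5, -175.6]
ft_force: [0.3, -0.4, -0.7]
finger_gap: 24.1
```

```bash
python3 -c "
from g import *
rep(w([-1.5,61,320]),[180,0,184.55])
"
```

```text
t 25.8 tcp [549.4 275.9 290.5] rpy [-179.87   -2.48 -175.57] gap 24.1 F [ 0.3 -0.4 -0.7] q [ 22.  11.  75.   1.  96. -73.] binTCP [-14.   61.  290.5]
rotvec tool [-0.002 -0.043 -0.002]
shift in current tool [-11.2  -0.1 -30. ] in target tool [-12.5  -0.  -29.5]
```

servo_tool(
  motion=[
    [20,-12,0,0,0,-0.043,0],
    [20,0,0,0,0,0,0],
    [20,0,0,0,0,0,0],
  ],
)

```text
time: 26.1
tool_pos: [560.1, 273.4, 286.0]
tcp_rot: [-179.7, -0.4, -175.7]
ft_force: [-0.4, -0.6, -1.3]
finger_gap: 24.5
```

```bash
python3 -c "
from g import *
rep(w([-1.5,61,270]),[180,0,184.55])
"
```

```text
t 26.1 tcp [560.1 273.4 286. ] rpy [-179.72   -0.35 -175.72] gap 24.5 F [-0.4 -0.6 -1.3] q [ 21.  11.  76.  -0.  94. -73.] binTCP [ -3.5  57.7 286. ]
rotvec tool [-0.005 -0.006 -0.005]
shift in current tool [-2.1  3.4 16. ] in target tool [-2.   3.3 16. ]
```

servo_tool(
  motion=[
    [20,-2,3,10,-0.005,-0.006,0],
    [20,0,0,16,0,0,0],
    [20,0,0,16,0,0,0],
    [20,0,0,16,0,0,0],
    [20,0,0,16,0,0,0],
    [20,0,0,6,0,0,0],
    [20,0,0,0,0,0,0],
  ],
)

```text
time: 26.8
tool_pos: [559.6, 273.1, 196.2]
tcp_rot: [-180.0, -0.4, -176.0]
ft_force: [-0.1, -0.2, -1.1]
finger_gap: 24.5
```

```bash
python3 -c "
from g import *
rep(w([-1.5,61,150]),[180,0,184.55])
mask(120,200,160,260,n='top')
"
```

```text
t 26.8 tcp [559.6 273.1 196.2] rpy [-179.97   -0.37 -175.97] gap 24.5 F [-0.1 -0.2 -1.1] q [ 21.  12.  84.   0.  85. -73.] binTCP [ -4.   57.4 196.2]
rotvec tool [-0.001 -0.006 -0.009]
shift in current tool [-2.8  3.6 46.1] in target tool [-2.5  3.6 46.2]
166 ........#.......................................................................
167 .....#####......................................................................
168 .....######.....................................................................
169 ......#####.....................................................................
170 ......######....................................................................
171 .......######...................................................................
172 .......######...................................................................
173 ........######..................................................................
174 ........######..................................................................
175 .........######............................................................
[... 495 characters left out ...]
..................#.
219 ...............................#######..........................................
220 ...............................#######..........................................
221 ................................#######.........................................
222 ................................#######.........................................
223 .................................######.....................#...................
224 .................................######....#....................................
225 ..................................####.###......................................
227 ...........................................#....................................
```

servo_tool(
  motion=[
    [20,-3,4,0,0,-0.006,-0.009],
    [20,0,0,0,0,0,0],
    [20,0,0,0,0,0,0],
  ],
)

```text
time: 27.15
tool_pos: [563.7, 278.1, 198.8]
tcp_rot: [180.0, 0.2, -175.4]
ft_force: [-0.4, -0.7, -1.3]
finger_gap: 24.6
```

```bash
python3 -c "
from g import *
rep(w([-1.5,61,150]),[180,0,184.55])
"
```

```text
t 27.15 tcp [563.7 278.1 198.8] rpy [ 179.97    0.2  -175.4 ] gap 24.6 F [-0.4 -0.7 -1.3] q [ 22.  13.  83.  -0.  84. -73.] binTCP [  0.5  62.1 198.8]
rotvec tool [0.001 0.003 0.001]
shift in current tool [ 2.1 -1.1 48.8] in target tool [ 2.  -1.1 48.8]
```

servo_tool(
  motion=[
    [20,1,-1,8,0,0,0],
    [20,0,0,8,0,0,0],
    [20,0,0,8,0,0,0],
    [20,0,0,0,0,0,0],
  ],
)

```text
time: 27.55
tool_pos: [563.8, 277.5, 174.6]
tcp_rot: [179.9, 0.4, -175.4]
ft_force: [0.0, -0.3, -1.0]
finger_gap: 24.6
```

servo_tool(
  motion=[
    [20,0,0,6,0,0,0],
    [20,0,0,6,0,0,0],
    [20,0,0,6,0,0,0],
    [20,0,0,0,0,0,0],
  ],
)

```text
time: 27.95
tool_pos: [563.1, 277.1, 153.4]
tcp_rot: [180.0, 0.2, -175.4]
ft_force: [-1.4, -0.9, 0.2]
finger_gap: 24.0
```

```bash
python3 -c "
from g import *
rep(w([-1.5,61,130]),[180,0,184.55])
"
```

```text
t 27.95 tcp [563.1 277.1 153.4] rpy [ 179.95    0.25 -175.4 ] gap 24.0 F [-1.4 -0.9  0.2] q [ 22.  14.  86.  -0.  80. -73.] binTCP [ -0.3  61.2 153.4]
rotvec tool [0.001 0.004 0.001]
shift in current tool [ 1.3 -0.2 23.4] in target tool [ 1.2 -0.2 23.4]
```

servo_tool(
  motion=[
    [20,0,0,5,0,0,0],
    [20,0,0,5,0,0,0],
    [20,0,0,3,0,0,0],
    [20,0,0,0,0,0,0],
  ],
)

```text
time: 28.35
tool_pos: [563.2, 277.1, 139.1]
tcp_rot: [180.0, 0.2, -175.4]
ft_force: [-0.2, -1.1, -0.8]
finger_gap: 24.3
```

servo_tool(
  motion=[
    [20,0,0,3,0,0,0],
    [20,0,0,2,0,0,0],
    [20,0,0,0,0,0,0],
  ],
)

```text
time: 28.65
tool_pos: [563.5, 277.3, 134.2]
tcp_rot: [179.9, 0.3, -175.4]
ft_force: [0.1, 0.7, -0.2]
finger_gap: 24.8
```

servo_tool(
  motion=[
    [20,0,0,2,0,0,0],
    [20,0,0,2,0,0,0],
    [20,0,0,0,0,0,0],
  ],
)

```text
time: 28.95
tool_pos: [565.3, 277.6, 132.5]
tcp_rot: [179.9, 0.5, -175.4]
ft_force: [-0.1, -0.9, -0.7]
finger_gap: 24.3
```

```bash
python3 -c "
from g import *
rep(w([-1.5,61,130]),[180,0,184.55])
"
```

```text
t 28.95 tcp [565.3 277.6 132.5] rpy [ 179.9     0.54 -175.41] gap 24.3 F [-0.1 -0.9 -0.7] q [ 22.  15.  87.  -0.  77. -73.] binTCP [  2.   61.4 132.5]
rotvec tool [0.002 0.01  0.001]
shift in current tool [ 3.5 -0.4  2.5] in target tool [ 3.5 -0.4  2.5]
```

servo_tool(
  motion=[
    [20,2,0,2,0,0,0],
    [20,0,0,2,0,0,0],
    [20,0,0,0,0,0,0],
  ],
)

```text
time: 29.25
tool_pos: [566.1, 278.0, 132.6]
tcp_rot: [179.8, 1.0, -175.4]
ft_force: [-0.1, 0.1, -0.3]
finger_gap: 24.6
```

```bash
python3 -c "
from g import *
rep(w([-1.5,61,130]),[180,0,184.55])
"
```

```text
t 29.25 tcp [566.1 278.  132.6] rpy [ 179.81    0.97 -175.43] gap 24.6 F [-0.1  0.1 -0.3] q [ 22.  15.  87.  -0.  77. -73.] binTCP [  2.8  61.8 132.6]
rotvec tool [0.003 0.017 0.   ]
shift in current tool [ 4.4 -0.8  2.5] in target tool [ 4.3 -0.8  2.6]
```

servo_tool(
  motion=[
    [20,3,0,0,0,0.017,0],
    [20,0,0,0,0,0,0],
    [25,0,0,0,0,0,0],
    [25.5,0,0,0,0,0,0],
    [26,0,0,0,0,0,0],
    [26.5,0,0,0,0,0,0],
    [28,0,0,0,0,0,0],
    [31,0,0,0,0,0,0],
    [35,0,0,0,0,0,0],
    [35,0,0,0,0,0,0],
  ],
)

```text
time: 30.25
tool_pos: [561.6, 277.7, 130.9]
tcp_rot: [179.8, -0.2, -175.4]
ft_force: [-0.6, -0.1, 0.1]
finger_gap: 35.1
```

```bash
python3 -c "
from g import *
rep(w([-1.5,61,130]),[180,0,184.55])
"
```

```text
t 30.25 tcp [561.6 277.7 130.9] rpy [ 179.84   -0.24 -175.41] gap 35.1 F [-0.6 -0.1  0.1] q [ 21.  15.  87.   0.  78. -73.] binTCP [ -1.7  61.8 130.9]
rotvec tool [ 0.003 -0.004  0.001]
shift in current tool [-0.2 -0.8  0.9] in target tool [-0.2 -0.8  0.9]
```

Rise straight, then move toward green, staying high until clear.

servo_tool(
  motion=[
    [35,0,0,-10,0,0,0],
    [35,0,0,-25,0,0,0],
    [35,0,0,-40,0,0,0],
    [35,0,0,-40,0,0,0],
    [35,0,0,-15,0,0,0],
    [35,0,0,0,0,0,0],
    [40,5,-30,0,0,0,0],
    [40,10,-48,0,0,0,0],
    [45,10,-48,0,0,0,0],
    [45,10,-48,0,0,0,0],
  ],
)

```text
time: 31.25
tool_pos: [539.4, 101.9, 265.6]
tcp_rot: [179.7, -0.3, -174.9]
ft_force: [0.8, -0.7, -0.3]
finger_gap: 44.8
```

servo_tool(
  motion=[
    [45,10,-48,0,0,0,0],
    [45,10,-48,0,0,0,0],
    [45,10,-48,0,0,0,0.05],
    [45,10,-48,0,0,0,0.05],
    [45,10,-30,0,0,0,0.05],
    [45,0,-15,0,0,0,0],
    [45,0,0,0,0,0,0],
    [45,0,0,0,0,0,0],
  ],
)

```text
time: 32.05
tool_pos: [495.2, -148.8, 257.0]
tcp_rot: [179.8, -0.9, 175.8]
ft_force: [-0.2, 0.2, -0.5]
finger_gap: 45.0
```

```bash
python3 -c "
from g import *
rep(np.array([516,-237,120]),[180,0,174.4])
for n in('scene','top'):
    im=snapshot(n)
    for nm,lo,hi in(('green',(50,100,40),(80,255,255)),('blk',(0,0,0),(180,255,35))):
        for c,a,r in blob(im,lo,hi,(280,160,430,260),12):
            print(n,nm,c.round(1),a,np.round(r[1],1),round(r[2],1),ray(n,c,15).round(1)[:2])
mask(120,200,195,245,n='top')
crop('top',115,160,225,260,7,'t8.png')
"
```

```text
t 32.05 tcp [ 495.2 -148.8  257. ] rpy [179.78  -0.86 175.77] gap 45.0 F [-0.2  0.2 -0.5] q [ -22.   -5.   95.   -0.   91. -108.] binTCP [-101.8 -358.1  257. ]
rotvec tool [ 0.004 -0.015  0.024]
shift in current tool [-29.4 -86.9 136.3] in target tool [-29.3 -85.7 137. ]
scene green [357.6 230.6] 106 [ 5.8 24.1] 10.3 [ 530.6 -237.9]
scene blk [324.8 165.1] 60 [ 6.2 12.7] 10.3 [ 705.1 -128.1]
scene blk [326.1 196.7] 606 [48.8 23.2] 20.0 [ 612.6 -143.3]
top green [329.7 215.8] 55 [11.  5.] 90.0 [ 520.1 -235.3]
top blk [302.6 210. ] 211 [37.6 15. ] 8.1 [ 550.4 -155.4]
top blk [335.5 206. ] 67 [ 5.7 14.4] 48.8 [ 547.7 -258.2]
215 ..........................######................................................
216 ..........................#######...............................................
217 ..........................#######...............................................
218 ..........................#######..##...........................................
219 ..........................############..........................................
220 ..........................##############..................#.....................
221 ...........................##############.......................................
222 .............................#############......................................
223 ...............................############.................#...................
224 ................................###########.....................................
225 .................................##########.....................................
226 ..................................#########.....................................
227 ....................................#####.......................................
```

View pics/t8.png

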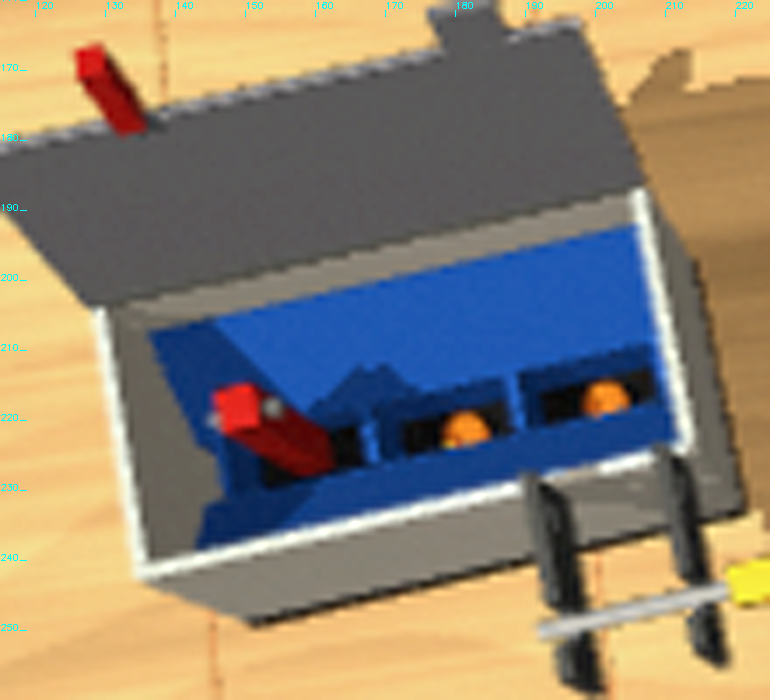

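```bash
python3 -c "
from g import *
for u,z in(((149.3,218.3),153),((181.3,221.4),30),((201.6,216.9),30)):
  print((RB.T@(ray('top',u,z)-BO)).round(1))"
```

```text
[ -1.2  61.1 153. ]
[-1.3 -0.3 30. ]
[ -1.5 -62.9  30. ]
```

servo_tool(
  motion=[
    [45,-10,-25,5,0,-0.015,0.024],
    [45,-10,-30,20,0,0,0],
    [45,-8,-25,35,0,0,0],
    [45,0,-5,40,0,0,0],
    [45,0,0,40,0,0,0],
    [45,0,0,25,0,0,0],
    [45,0,0,10,0,0,0],
    [45,0,0,0,0,0,0],
    [45,0,0,0,0,0,0],
  ],
)

```text
time: 33.15
tool_pos: [524.5, -230.4, 81.0]
tcp_rot: [179.9, 0.6, 175.3]
ft_force: [-0.4, 0.7, 0.7]
finger_gap: 44.8
```

```bash
python3 -c "
from g import *
rep(np.array([516.5,-237,50]),[180,0,174.4])
mask(335,375,190,250,green=1)"
```

```text
t 33.15 tcp [ 524.5 -230.4   81. ] rpy [179.93   0.58 175.33] gap 44.8 F [-0.4  0.7  0.7] q [ -29.   10.   99.    0.   71. -114.] binTCP [ -79.  -441.7   81. ]
rotvec tool [0.001 0.01  0.016]
shift in current tool [ 7.8 -7.3 30.9] in target tool [ 7.3 -7.4 31. ]
222 ......................##................
223 ......................####..............
224 ......................#####.............
225 ......................####..............
226 ......................####..............
227 ......................####..............
228 .....................#####..............
229 .....................#####..............
230 ....................#####...............
231 .....................####...............
232 ......................###...............
233 .......................##...............
```

servo_tool(
  motion=[
    [45,7,-7,10,0,0.01,0.016],
    [45,0,0,15,0,0,0],
    [45,0,0,5,0,0,0],
    [45,0,0,0,0,0,0],
    [45,0,0,0,0,0,0],
  ],
)

```text
time: 33.7
tool_pos: [519.5, -239.0, 53.2]
tcp_rot: [-179.9, 0.4, 174.3]
ft_force: [0.2, -0.6, 0.3]
finger_gap: 45.0
```

```bash
python3 -c "
from g import *
rep(np.array([516.5,-237,3]),[180,0,174.4])
mask(335,375,200,250,green=1)
crop('scene',300,180,410,260,7,'s9.png')"
```

```text
t 33.7 tcp [ 519.5 -239.    53.2] rpy [-179.89    0.38  174.34] gap 45.0 F [ 0.2 -0.6  0.3] q [ -30.   12.  100.    0.   68. -114.] binTCP [ -84.6 -449.9   53.2]
rotvec tool [-0.002  0.007 -0.001]
shift in current tool [ 3.6  1.8 50.2] in target tool [ 3.2  1.7 50.2]
227 .....................####...............
228 .....................#####....#.........
229 .....................#####..............
230 .....................####...............
231 .....................####...............
232 ......................###...............
```

View pics/s9.png

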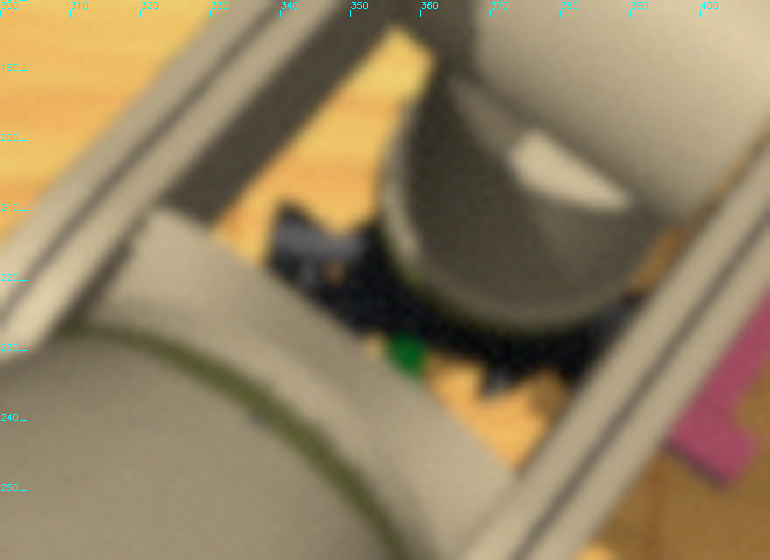

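servo_tool(
  motion=[
    [45,3,1.5,8,0,0.007,0],
    [45,0,0,10,0,0,0],
    [45,0,0,8,0,0,0],
    [45,0,0,0,0,0,0],
    [45,0,0,0,0,0,0],
  ],
)

```text
time: 34.3
tool_pos: [516.8, -237.0, 25.2]
tcp_rot: [-179.9, -0.0, 174.4]
ft_force: [0.2, 0.2, -0.4]
finger_gap: 44.9
```

```bash
python3 -c "
from g import *
rep(np.array([516.5,-237,3]),[180,0,174.4])"
```

```text
t 34.3 tcp [ 516.8 -237.    25.2] rpy [-1.7987e+02 -2.0000e-02  1.7436e+02] gap 44.9 F [ 0.2  0.2 -0.4] q [ -30.   14.  101.   -0.   65. -114.] binTCP [ -87.2 -447.7   25.2]
rotvec tool [-0.002 -0.    -0.001]
shift in current tool [ 0.2  0.  22.2] in target tool [ 0.3 -0.  22.2]
```

servo_tool(
  motion=[
    [45,0,0,8,0,0,0],
    [45,0,0,8,0,0,0],
    [45,0,0,5,0,0,0],
    [45,0,0,0,0,0,0],
    [36,0,0,0,0,0,0],
    [28,0,0,0,0,0,0],
    [20,0,0,0,0,0,0],
    [20,0,0,0,0,0,0],
    [20,0,0,0,0,0,0],
    [20,0,0,0,0,0,0],
  ],
  force=25,
)

```text
time: 35.3
tool_pos: [517.1, -237.3, 3.0]
tcp_rot: [-179.9, 0.0, 174.4]
ft_force: [-0.9, 0.9, -0.6]
finger_gap: 24.4
```

servo_tool(
  motion=[
    [20,0,0,-10,0,0,0],
    [20,0,0,-30,0,0,0],
    [20,0,0,-40,0,0,0],
    [20,0,0,-40,0,0,0],
    [20,0,0,-15,0,0,0],
    [20,0,0,0,0,0,0],
  ],
)

```text
time: 35.9
tool_pos: [515.9, -236.2, 144.8]
tcp_rot: [-179.9, -0.1, 174.4]
ft_force: [0.4, -0.1, -1.2]
finger_gap: 24.5
```

```bash
python3 -c "
from g import *
rep(None,[180,0,174.4]);mask(335,385,190,250,green=1);mask(300,350,190,250,green=1,n='top')"
```

```text
t 35.9 tcp [ 515.9 -236.2  144.8] rpy [-1.7991e+02 -1.1000e-01  1.7436e+02] gap 24.5 F [ 0.4 -0.1 -1.2] q [ -30.    6.   96.   -0.   78. -114.] binTCP [ -88.  -446.8  144.8]
rotvec tool [-0.002 -0.002 -0.001]
216 ..............................#...#..........#....
217 .............................####........#........
218 ..........................########................
219 ...........................#######................
220 ...........................#######................
221 ...........................#######................
222 ...........................#######................
223 ...........................######.................
224 ...........................#####..................
225 ...........................#####..................
226 ..............................#...................
210 ..................................###.............
211 ..................................######..........
212 ..................................#####...........
```

Held. Swing as before.

servo_tool(
  motion=[
    [25,0,0,0,0,0,0],
    [25,0,0,0,0,0,0],
    [25.4,0,0,0,0,0,0],
    [25.4,0,0,0,0,0,0],
    [25.6,0,0,0,0,0,0],
    [25.6,0,0,0,0,0,0],
    [25.6,0,0,0,0,0,0],
    [25.6,0,0,0,0,0,0],
  ],
  force=3,
)

```text
time: 36.8
tool_pos: [511.0, -233.5, 134.4]
tcp_rot: [179.7, -0.9, 174.4]
ft_force: [0.5, 0.5, -1.0]
finger_gap: 25.8
```

```bash
python3 -c "
from g import *
rep(None,[180,0,174.4]);mask(335,385,190,250,green=1)"
```

```text
t 36.8 tcp [ 511.  -233.5  134.4] rpy [179.73  -0.91 174.36] gap 25.8 F [ 0.5  0.5 -1. ] q [ -30.    6.   97.   -0.   78. -114.] binTCP [ -92.7 -443.7  134.4]
rotvec tool [ 0.005 -0.016 -0.001]
216 ..............................#...................
220 .........................######...................
221 ..........................#######.................
222 .........................#######..................
223 .........................#######..................
224 ........................########................#.
225 ........................########..................
226 .......................########...................
227 .......................#######....................
228 .......................######.....................
229 .......................######.....................
230 .......................#####......................
231 .......................####.......................
232 .........................##.......................
```

servo_tool(
  motion=[
    [25.6,0,0,-3,0,0,0],
    [25.6,0,0,-2,0,0,0],
    [25.6,0,0,-2,0,0,0],
    [25.6,0,0,-2,0,0,0],
    [25,0,0,0,0,0,0],
    [20,0,0,0,0,0,0],
    [20,0,0,0,0,0,0],
    [20,0,0,-20,0,0,0],
    [20,0,0,-20,0,0,0],
    [20,0,0,0,0,0,0],
  ],
  force=25,
)

```text
time: 37.85
tool_pos: [511.4, -233.6, 184.8]
tcp_rot: [179.7, -1.0, 174.4]
ft_force: [0.3, -0.2, -0.8]
finger_gap: 24.7
```

```bash
python3 -c "
from g import *
rep(w([-1.5,-62,320]),[180,0,184.55]);mask(335,385,190,250,green=1);mask(310,360,190,250,green=1,n='top')
s=sense()['tool_pos']
for dx in(-9,9):
  for z in(-78,15):print(dx,z,proj('top',s+[dx,0,z]).round(1),proj('scene',s+[dx,0,z]).round(1))
"
```

```text
t 37.85 tcp [ 511.4 -233.6  184.8] rpy [179.7   -0.97 174.36] gap 24.7 F [ 0.3 -0.2 -0.8] q [ -30.    4.   94.   -0.   83. -114.] binTCP [ -92.3 -443.8  184.8]
rotvec tool [ 0.007 -0.016 -0.178]
shift in current tool [ -19.6  392.6 -133.5] in target tool [ -90.8  381.8 -135.2]
198 .............................#....................
212 ................................#.#...............
213 ...............................######.............
214 .............................#######..............
215 ............................########........#.....
216 ............................#######...............
217 ............................########..............
218 ............................########..............
219 ...........................#########..............
220 ..........................########................
221 ...........................######.................
222 ...........................######.................
223 ..........................######..................
224 ..........................######..................
225 .........................######.................
[... 373 characters left out ...]
..............
211 ........................#####.....................
212 ......................#######.....................
213 .....................#######......................
214 .....................#######......................
215 .....................########.....................
216 ....................#########.....................
217 ....................########......................
218 ....................########......................
219 ....................#######.......................
220 ....................######........................
-9 -78 [334.  216.3] [360.1 232.1]
-9 15 [338.9 209.6] [366.8 221.2]
9 -78 [332.9 210.3] [360.8 225.1]
9 15 [337.6 203.1] [367.6 213.6]
```

servo_tool(
  motion=[
    [20,-2,0,20,0.007,-0.016,0],
    [20,0,0,30,0,0,0],
    [20,0,0,5,0,0,0],
    [25,0,0,-2,0,0,0],
    [25.6,0,0,-2,0,0,0],
    [25.7,0,0,-2,0,0,0],
    [25.7,0,0,-2,0,0,0],
    [25.7,0,0,-2,0,0,0],
    [25.7,0,0,-2,0,0,0],
    [25.7,0,0,-2,0,0,0],
  ],
  force=3,
)

```text
time: 38.95
tool_pos: [511.8, -233.0, 140.7]
tcp_rot: [-180.0, -0.2, 174.4]
ft_force: [-0.5, -0.2, -1.3]
finger_gap: 25.8
```

```bash
python3 -c "
from g import *
rep(w([-1.5,-62,320]),[180,0,184.55]);mask(335,385,190,250,green=1);mask(310,360,190,250,green=1,n='top')
s=sense()['tool_pos']
for dx in(-9,9):
  for z in(-89,15):print(dx,z,proj('top',s+[dx,0,z]).round(1),proj('scene',s+[dx,0,z]).round(1))
"
```

```text
t 38.95 tcp [ 511.8 -233.   140.7] rpy [-179.96   -0.19  174.35] gap 25.8 F [-0.5 -0.2 -1.3] q [ -30.    5.   97.   -0.   78. -114.] binTCP [ -91.8 -443.3  140.7]
rotvec tool [-0.    -0.003 -0.178]
shift in current tool [ -20.8  391.2 -179.6] in target tool [ -90.3  381.3 -179.3]
213 ..............................#...................
218 .................................................#
219 ...........................###....................
220 ..........................######.#................
221 .........................#########..........#.....
222 .........................########.................
223 .........................########.................
224 ........................########..................
225 .......................########...................
226 .......................#######....................
227 .......................######.....................
228 .......................#####......................
229 .......................#####......................
230 ......................######......................
231 ......................#####..................
[... 321 characters left out ...]
..............
213 ......................######......................
214 .....................######.......................
215 ....................#######.......................
216 ...................#######........................
217 ...................########.......................
218 ..................#########.......................
219 ..................########........................
220 ..................########........................
221 ..................#######.........................
222 ...................#####..........................
-9 -89 [331.6 219.1] [356.9 236.8]
-9 15 [336.6 212.1] [363.9 225.5]
9 -89 [330.5 213.2] [357.6 230.1]
9 15 [335.4 205.7] [364.6 218.2]
```

servo_tool(
  motion=[
    [25,0,0,0,0,0,0],
    [20,0,0,0,0,0,0],
    [20,0,0,-5,0,0,0],
    [20,0,0,-30,0,0,-0.05],
    [20,0,0,-45,0,0,-0.07],
    [20,0,0,-45,0,0,-0.06],
    [20,0,0,-45,0,0,0],
    [20,0,0,-20,0,0,0],
    [20,0,0,0,0,0,0],
    [20,0,0,0,0,0,0],
  ],
  force=25,
)

```text
time: 40.05
tool_pos: [510.7, -231.9, 336.1]
tcp_rot: [179.8, -0.5, -174.9]
ft_force: [0.5, -0.1, -0.9]
finger_gap: 24.7
```

servo_tool(
  motion=[
    [20,-5,20,0,0,0,0],
    [20,-10,40,0,0,0,0],
    [20,-10,45,0,0,0,0],
    [20,-10,45,0,0,0,0],
    [20,-10,45,0,0,0,0],
    [20,-10,45,0,0,0,0],
    [20,-10,45,0,0,0,0],
    [20,-8,30,0,0,0,0],
    [20,0,10,0,0,0,0],
    [20,0,0,0,0,0,0],
  ],
)

```text
time: 41.05
tool_pos: [547.7, 110.0, 310.4]
tcp_rot: [179.5, -2.4, -175.2]
ft_force: [0.1, -0.2, -1.5]
finger_gap: 24.4
```

```bash
python3 -c "
from g import *
rep(w([-1.5,-62,280]),[180,0,184.55])"
```

```text
t 41.05 tcp [547.7 110.  310.4] rpy [ 179.47   -2.41 -175.17] gap 24.4 F [ 0.1 -0.2 -1.5] q [  6.   2.  83.   1.  98. -89.] binTCP [ -28.8 -104.3  310.4]
rotvec tool [ 0.009 -0.042  0.005]
shift in current tool [-28.8  41.9  29.6] in target tool [-27.3  42.3  30.4]
```

servo_tool(
  motion=[
    [20,-13,20,0,0.009,-0.042,0.005],
    [20,-13,20,0,0,0,0],
    [20,0,0,0,0,0,0],
    [20,0,0,0,0,0,0],
  ],
)

```text
time: 41.45
tool_pos: [569.4, 147.3, 304.5]
tcp_rot: [-179.8, -0.4, -175.7]
ft_force: [0.2, -0.4, -0.9]
finger_gap: 24.6
```

```bash
python3 -c "
from g import *
rep(w([-1.5,-62,280]),[180,0,184.55])"
```

```text
t 41.45 tcp [569.4 147.3 304.5] rpy [-179.8    -0.39 -175.71] gap 24.6 F [ 0.2 -0.4 -0.9] q [ 10.   5.  80.  -0.  95. -85.] binTCP [ -4.2 -68.7 304.5]
rotvec tool [-0.004 -0.007 -0.005]
shift in current tool [-2.9  6.8 24.4] in target tool [-2.7  6.7 24.5]
```

servo_tool(
  motion=[
    [20,-3,7,0,0,-0.007,-0.005],
    [20,0,0,0,0,0,0],
    [20,0,0,16,0,0,0],
    [20,0,0,20,0,0,0],
    [20,0,0,20,0,0,0],
    [20,0,0,20,0,0,0],
    [20,0,0,16,0,0,0],
    [20,0,0,6,0,0,0],
    [20,0,0,0,0,0,0],
    [20,0,0,0,0,0,0],
  ],
)

```text
time: 42.45
tool_pos: [570.0, 147.7, 196.5]
tcp_rot: [-179.7, -0.2, -175.8]
ft_force: [0.2, 0.1, -0.3]
finger_gap: 24.8
```

```bash
python3 -c "
from g import *
rep(w([-1.5,-62,150]),[180,0,184.55])"
```

```text
t 42.45 tcp [570.  147.7 196.5] rpy [-1.7968e+02 -1.7000e-01 -1.7578e+02] gap 24.8 F [ 0.2  0.1 -0.3] q [ 10.   7.  89.  -0.  84. -84.] binTCP [ -3.7 -68.4 196.5]
rotvec tool [-0.006 -0.003 -0.006]
shift in current tool [-2.3  6.7 46.5] in target tool [-2.2  6.4 46.5]
```

servo_tool(
  motion=[
    [20,-2,6,0,-0.006,-0.003,-0.006],
    [20,0,0,0,0,0,0],
    [20,0,0,0,0,0,0],
  ],
)

```text
time: 42.75
tool_pos: [573.0, 154.6, 199.1]
tcp_rot: [179.9, 0.2, -175.4]
ft_force: [-0.5, 0.6, -0.6]
finger_gap: 24.7
```

```bash
python3 -c "
from g import *
rep(w([-1.5,-62,150]),[180,0,184.55])"
```

```text
t 42.75 tcp [573.  154.6 199.1] rpy [ 179.92    0.24 -175.4 ] gap 24.7 F [-0.5  0.6 -0.6] q [ 10.   7.  89.   0.  84. -84.] binTCP [-1.000e-01 -6.170e+01  1.991e+02]
rotvec tool [0.001 0.004 0.001]
shift in current tool [ 1.6 -0.3 49.1] in target tool [ 1.4 -0.3 49.1]
```

servo_tool(
  motion=[
    [20,1,0,8,0,0,0],
    [20,0,0,8,0,0,0],
    [20,0,0,8,0,0,0],
    [20,0,0,0,0,0,0],
  ],
)

```text
time: 43.15
tool_pos: [573.4, 155.0, 174.9]
tcp_rot: [179.9, 0.5, -175.4]
ft_force: [1.1, 0.1, -1.7]
finger_gap: 24.5
```

servo_tool(
  motion=[
    [20,0,0,6,0,0,0],
    [20,0,0,6,0,0,0],
    [20,0,0,6,0,0,0],
    [20,0,0,0,0,0,0],
  ],
)

```text
time: 43.55
tool_pos: [572.6, 154.7, 153.7]
tcp_rot: [179.9, 0.3, -175.4]
ft_force: [-0.0, 0.9, -2.2]
finger_gap: 24.1
```

```bash
python3 -c "
from g import *
rep(w([-1.5,-62,150]),[180,0,184.55])"
```

```text
t 43.55 tcp [572.6 154.7 153.7] rpy [ 179.91    0.34 -175.39] gap 24.1 F [-0.   0.9 -2.2] q [ 10.   9.  92.   0.  79. -84.] binTCP [ -0.5 -61.6 153.7]
rotvec tool [0.001 0.006 0.001]
shift in current tool [ 1.1 -0.4  3.7] in target tool [ 1.  -0.4  3.7]
```

servo_tool(
  motion=[
    [20,0,0,5,0,0,0],
    [20,0,0,5,0,0,0],
    [20,0,0,3,0,0,0],
    [20,0,0,0,0,0,0],
  ],
)

```text
time: 43.95
tool_pos: [572.6, 154.7, 139.3]
tcp_rot: [179.9, 0.3, -175.4]
ft_force: [0.6, 0.1, -1.4]
finger_gap: 24.5
```

servo_tool(
  motion=[
    [20,0,0,3,0,0,0],
    [20,0,0,2,0,0,0],
    [20,0,0,0,0,0,0],
  ],
)

```text
time: 44.25
tool_pos: [573.0, 154.8, 134.3]
tcp_rot: [179.9, 0.4, -175.4]
ft_force: [0.0, 0.8, -1.1]
finger_gap: 24.5
```

servo_tool(
  motion=[
    [20,0,0,2,0,0,0],
    [20,0,0,1.5,0,0,0],
    [20,0,0,0,0,0,0],
  ],
)

```text
time: 44.55
tool_pos: [574.2, 155.0, 132.2]
tcp_rot: [179.9, 0.5, -175.4]
ft_force: [-0.5, -1.1, -1.0]
finger_gap: 24.3
```

```bash
python3 -c "
from g import *
rep(w([-1.5,-62,131]),[180,0,184.55])"
```

```text
t 44.55 tcp [574.2 155.  132.2] rpy [ 179.9     0.54 -175.39] gap 24.3 F [-0.5 -1.1 -1. ] q [ 10.  10.  93.   0.  76. -84.] binTCP [  1.2 -61.5 132.2]
rotvec tool [0.002 0.009 0.001]
shift in current tool [ 2.7 -0.5  1.2] in target tool [ 2.7 -0.5  1.2]
```

Same bottoming height as the red one. Straighten, press lightly and release, then rise.

servo_tool(
  motion=[
    [20,2,0,2,0,0.01,0],
    [20,0,0,0,0,0,0],
    [25,0,0,0,0,0,0],
    [25.5,0,0,0,0,0,0],
    [26,0,0,0,0,0,0],
    [26.5,0,0,0,0,0,0],
    [28,0,0,0,0,0,0],
    [31,0,0,0,0,0,0],
    [35,0,0,0,0,0,0],
    [35,0,0,0,0,0,0],
  ],
)

```text
time: 45.55
tool_pos: [572.2, 154.9, 130.7]
tcp_rot: [179.9, -0.1, -175.4]
ft_force: [0.5, -0.4, -0.1]
finger_gap: 34.6
```

```bash
python3 -c "
from g import *
rep(w([-1.5,-62,131]),[180,0,184.55])"
```

```text
t 45.55 tcp [572.2 154.9 130.7] rpy [ 1.7990e+02 -6.0000e-02 -1.7539e+02] gap 34.6 F [ 0.5 -0.4 -0.1] q [ 10.  10.  93.   0.  77. -85.] binTCP [ -0.8 -61.4 130.7]
rotvec tool [ 0.002 -0.001  0.001]
shift in current tool [ 0.7 -0.6 -0.3] in target tool [ 0.7 -0.6 -0.3]
```

servo_tool(
  motion=[
    [35,0,0,-10,0,0,0],
    [35,0,0,-25,0,0,0],
    [35,0,0,-40,0,0,0],
    [35,0,0,-45,0,0,0],
    [35,0,0,-45,0,0,0],
    [35,0,0,-45,0,0,0],
    [35,0,0,-25,0,0,0],
    [36,0,0,0,0,0,0],
    [36,0,0,0,0,0,0],
  ],
)

```text
time: 46.45
tool_pos: [570.7, 154.2, 380.0]
tcp_rot: [179.9, 0.0, -175.4]
ft_force: [-0.4, -0.3, -1.0]
finger_gap: 36.2
```

```bash
python3 -c "
from g import *
rep(w([93.8,48.9,365]),[180,0,184.55])"
```

```text
t 46.45 tcp [570.7 154.2 380. ] rpy [ 1.7989e+02  2.0000e-02 -1.7539e+02] gap 36.2 F [-0.4 -0.3 -1. ] q [ 10.   5.  72.   0. 102. -85.] binTCP [ -2.4 -62.  380. ]
rotvec tool [0.002 0.    0.001]
shift in current tool [-96.3 110.8  15.3] in target tool [-96.2 110.9  15. ]
```

servo_tool(
  motion=[
    [36,10,-30,0,0,0,0],
    [36,10,-48,0,0,0,0],
    [36,10,-48,0,0,0,0],
    [36,10,-48,0,0,0,0],
    [36,0,-40,0,0,0,0],
    [36,0,-10,0,0,0,0],
    [36,0,0,0,0,0,0],
  ],
)

```text
time: 47.15
tool_pos: [544.4, -78.1, 368.8]
tcp_rot: [179.7, -0.8, -175.2]
ft_force: [-0.1, 0.4, 0.7]
finger_gap: 35.8
```

```bash
python3 -c "
from g import *
rep(w([93.8,48.9,365]),[180,0,184.55])
crop('top',115,160,225,260,7,'t10.png')"
```

```text
t 47.15 tcp [544.4 -78.1 368.8] rpy [ 179.68   -0.81 -175.16] gap 35.8 F [-0.1  0.4  0.7] q [ -14.   -0.   79.    0.  102. -108.] binTCP [ -47.1 -291.5  368.8]
rotvec tool [ 0.006 -0.014  0.005]
shift in current tool [-142.6  339.6    3.7] in target tool [-140.9  340.4    3.8]
```

View pics/t10.png

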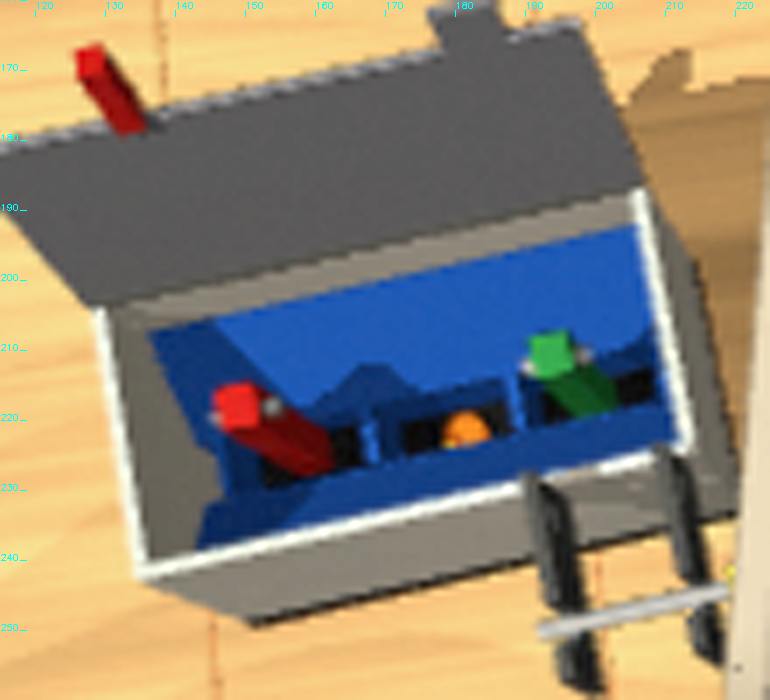

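servo_tool(
  motion=[
    [36,-10,25,-5,0.006,-0.014,0.005],
    [36,-18,45,0,0,0,0],
    [36,-18,45,0,0,0,0],
    [36,-18,45,0,0,0,0],
    [36,-18,45,0,0,0,0],
    [36,-18,45,0,0,0,0],
    [36,-16,40,0,0,0,0],
    [36,-10,25,0,0,0,0],
    [36,0,0,0,0,0,0],
    [36,0,0,0,0,0,0],
  ],
)

```text
time: 48.2
tool_pos: [637.6, 274.4, 365.7]
tcp_rot: [179.8, -0.6, -174.5]
ft_force: [0.3, 0.1, -0.0]
finger_gap: 36.2
```

```bash
python3 -c "
from g import *
print((RB.T@(ray('top',(194,210.7),153)-BO)).round(1))
rep(w([93.8,48.9,350]),[180,0,184.55])"
```

```text
[ -8.  -62.1 153. ]
t 48.2 tcp [637.6 274.4 365.7] rpy [ 179.84   -0.63 -174.5 ] gap 36.2 F [ 0.3  0.1 -0. ] q [ 19.  23.  53.   0. 104. -77.] binTCP [ 73.8  52.5 365.7]
rotvec tool [ 0.003 -0.011  0.017]
shift in current tool [-20.1  -4.   15.4] in target tool [-20.   -3.6  15.7]
```

```bash
python3 -c "
from g import *
im=cv2.imread('pics/t10.png')
h=cv2.cvtColor(im,cv2.COLOR_BGR2HSV)
for nm,m in(('g',(h[...,0]>50)&(h[...,0]<80)&(h[...,1]>90)&(h[...,2]>130)),('r',((h[...,0]<8)|(h[...,0]>172))&(h[...,1]>110)&(h[...,2]>190))):
    n,l,s,c=cv2.connectedComponentsWithStats(m.astype(np.uint8))
    for i in range(1,n):
        if s[i,4]>400:
            u=c[i]/7+[115,160];print(nm,u.round(1),s[i],(RB.T@(ray('top',u,152)-BO)).round(1))
for y in(61,-62):
  print(y,[(proj('top',w([-1.5,y,z]))).round(1) for z in(152,160,22)])
  print('head front/back edges z 42',[(proj('top',w([-1.5+d,y,42]))).round(1) for d in(-9,9)])
"
```

```text
g [193.6 210.7] [ 530  332   43   46 1455] [ -7.5 -60.8 152. ]
r [127.7 168.6] [ 75  45  29  35 708] [153.1  97.  152. ]
r [148.8 218.1] [ 216  386   41   42 1402] [-1.00e-01  6.25e+01  1.52e+02]
61 [array([149.5, 218.4]), array([148.6, 217.9]), array([162.1, 226.4])]
head front/back edges z 42 [array([160.8, 228.2]), array([159.8, 222.4])]
-62 [array([193.6, 208.5]), array([193. , 207.9]), array([201.8, 217.4])]
head front/back edges z 42 [array([201.2, 219.1]), array([200. , 213.3])]
```

```bash
cat > m.py <<'E'
from g import *
def face(n):
    im=cv2.resize(snapshot(n),None,fx=7,fy=7,interpolation=cv2.INTER_CUBIC);h=cv2.cvtColor(im,cv2.COLOR_BGR2HSV);r={}
    for nm,k in(('g',(h[...,0]>50)&(h[...,0]<80)&(h[...,1]>90)),('r',((h[...,0]<8)|(h[...,0]>172))&(h[...,1]>110))):
        m=(k&(h[...,2]>(75 if nm=='g' else 110))).astype(np.uint8)
        c,l,s,ce=cv2.connectedComponentsWithStats(m)
        r[nm]=[((ce[i]/7).round(1),s[i,4],(s[i,:4]/7).round(1)) for i in range(1,c) if s[i,4]>400 and 130<ce[i][0]/7<240 and 150<ce[i][1]/7<245]
    return r
for n in('scene','top'):
    for k,v in face(n).items():
        for q in v:print(n,k,*q)
for y in(61,-62):print(y,[(n,proj(n,w([-1.5,y,z])).round(1)) for n in('scene','top') for z in(152,160)])
E
python3 m.py
```

```text
scene g [206.4 178. ] 1372 [203.1 175.3   6.3   5.6]
scene r [156.8 171.5] 1283 [154.  168.7   5.6   5.7]
top g [193.6 210.7] 1483 [190.7 207.4   6.1   6.6]
top r [148.8 218.1] 1423 [145.9 215.1   5.9   6.1]
61 [('scene', array([157.4, 172.1])), ('scene', array([156.4, 170.8])), ('top', array([149.5, 218.4])), ('top', array([148.6, 217.9]))]
-62 [('scene', array([207.3, 175.6])), ('scene', array([206.7, 174.3])), ('top', array([193.6, 208.5])), ('top', array([193. , 207.9]))]
```

servo_tool(
  motion=[
    [36,-20,-4,0,0,-0.011,0.017],
    [36,0,0,0,0,0,0],
    [36,0,0,0,0,0,0],
  ],
)

```text
time: 48.6
tool_pos: [657.7, 268.5, 367.1]
tcp_rot: [179.9, 0.1, -175.7]
ft_force: [0.2, 0.7, 0.2]
finger_gap: 36.0
```

```bash
python3 -c "
from g import *
rep(w([93.8,48.9,285]),[180,0,184.55])"
```

```text
t 48.6 tcp [657.7 268.5 367.1] rpy [ 1.7985e+02  6.0000e-02 -1.7573e+02] gap 36.0 F [0.2 0.7 0.2] q [ 18.  25.  50.   0. 104. -76.] binTCP [ 93.3  45.1 367.1]
rotvec tool [ 0.003  0.001 -0.005]
shift in current tool [-0.4  3.6 82.1] in target tool [-0.5  3.8 82.1]
```

servo_tool(
  motion=[
    [36,0,4,10,0,0,-0.005],
    [36,0,0,20,0,0,0],
    [36,0,0,20,0,0,0],
    [36,0,0,18,0,0,0],
    [36,0,0,10,0,0,0],
    [36,0,0,0,0,0,0],
    [20,0,0,0,0,0,0],
    [5,0,0,0,0,0,0],
    [5,0,0,0,0,0,0],
    [5,0,0,0,0,0,0],
  ],
  force=30,
)

```text
time: 49.6
tool_pos: [654.8, 272.1, 287.6]
tcp_rot: [179.7, 0.2, -175.4]
ft_force: [0.3, 0.2, -4.7]
finger_gap: 9.6
```

```bash
python3 -c "
from g import *
rep(None,[180,0,184.55]);arc()"
```

```text
t 49.6 tcp [654.8 272.1 287.6] rpy [ 1.7974e+02  1.6000e-01 -1.7543e+02] gap 9.6 F [ 0.3  0.2 -4.7] q [ 18.  24.  60.   0.  96. -76.] binTCP [ 90.8  48.9 287.6]
rotvec tool [0.005 0.003 0.   ]
arc theta 1.807 r 148.8
```

servo_tool(
  motion=[
    [5,8,0,-1,0,0,0],
    [5,14,0,-1,0,0,0],
    [5,14.5,0,0,0,0,0],
    [5,14.5,0,1.5,0,0,0],
    [5,14.5,0,3,0,0,0],
    [5,14,0,4.5,0,0,0],
  ],
)

```text
time: 50.2
tool_pos: [578.3, 266.2, 286.8]
tcp_rot: [179.6, 1.3, -175.5]
ft_force: [3.0, 1.3, -1.7]
finger_gap: 9.5
```

```bash
python3 -c "
from g import *
rep(None,[180,0,184.55]);arc()"
```

```text
t 50.2 tcp [578.3 266.2 286.8] rpy [ 179.56    1.28 -175.54] gap 9.5 F [ 3.   1.3 -1.7] q [ 20.  11.  76.   0.  92. -74.] binTCP [ 14.1  49.  286.8]
rotvec tool [ 0.008  0.022 -0.001]
arc theta 1.287 r 149.9
```

servo_tool(
  motion=[
    [5,12,0,5.5,0,0.015,0],
    [5,13,0,6.5,0,0,0],
    [5,12.5,0,8,0,0,0],
    [5,12,0,9,0,0,0],
    [5,11,0,10,0,0,0],
    [5,10,0,11,0,0,0],
    [5,9,0,12,0,0,0],
  ],
)

```text
time: 50.9
tool_pos: [500.6, 260.2, 234.1]
tcp_rot: [179.3, 1.5, -175.7]
ft_force: [-0.3, -1.0, 2.7]
finger_gap: 9.4
```

```bash
python3 -c "
from g import *
rep(None,[180,0,184.55]);arc()"
```

```text
t 50.9 tcp [500.6 260.2 234.1] rpy [ 179.34    1.55 -175.66] gap 9.4 F [-0.3 -1.   2.7] q [ 22.   0.  93.   0.  86. -72.] binTCP [-63.9  49.3 234.1]
rotvec tool [ 0.011  0.027 -0.003]
arc theta 0.65 r 150.7
```

servo_tool(
  motion=[
    [5,7,0,13,0,0.015,0],
    [5,6,0,13.5,0,0,0],
    [5,5,0,14,0,0,0],
    [5,3.5,0,14,0,0,0],
    [5,2,0,14,0,0,0],
  ],
)

```text
time: 51.4
tool_pos: [473.8, 258.2, 168.6]
tcp_rot: [179.4, 0.5, -175.6]
ft_force: [-2.5, -0.9, 2.7]
finger_gap: 9.5
```

```bash
python3 -c "
from g import *
rep(None,[180,0,184.55]);arc()"
```

```text
t 51.4 tcp [473.8 258.2 168.6] rpy [ 179.36    0.55 -175.65] gap 9.5 F [-2.5 -0.9  2.7] q [ 23.  -0. 100.   0.  80. -72.] binTCP [-90.8  49.3 168.6]
rotvec tool [ 0.011  0.01  -0.003]
arc theta 0.173 r 149.0
```

servo_tool(
  motion=[
    [5,1,0,10,0,0,0],
    [5,0,0,8,0,0,0],
    [5,0,0,5,0,0,0],
    [5,0,0,3,0,0,0],
    [5,0,0,0,0,0,0],
  ],
)

```text
time: 51.9
tool_pos: [471.6, 258.0, 141.9]
tcp_rot: [179.4, 0.4, -175.6]
ft_force: [-5.0, -2.6, 3.0]
finger_gap: 9.8
```

servo_tool(
  motion=[
    [5,0,0,3,0,0,0],
    [5,0,0,3,0,0,0],
    [5,0,0,0,0,0,0],
  ],
)

```text
time: 52.2
tool_pos: [471.7, 258.0, 142.4]
tcp_rot: [179.4, 0.4, -175.6]
ft_force: [-2.8, -0.9, -0.7]
finger_gap: 9.1
```

```bash
python3 -c "
from g import *
rep(None,[180,0,184.55]);arc()"
```

```text
t 52.2 tcp [471.7 258.  142.4] rpy [ 179.41    0.36 -175.63] gap 9.1 F [-2.8 -0.9 -0.7] q [ 23.   1. 102.   0.  77. -72.] binTCP [-92.9  49.3 142.4]
rotvec tool [ 0.01   0.006 -0.003]
arc theta -0.003 r 148.9
```

servo_tool(
  motion=[
    [12,0,0,0,0,0,0],
    [24,0,0,0,0,0,0],
    [30,0,0,0,0,0,0],
    [30,0,0,0,0,0,0],
    [30,0,0,-15,0.01,0,0],
    [30,0,0,-25,0,0,0],
    [30,0,0,-10,0,0,0],
    [10,0,0,0,0,0,0],
    [0,0,0,0,0,0,0],
    [0,0,0,0,0,0,0],
  ],
)

```text
time: 53.2
tool_pos: [471.6, 257.9, 190.7]
tcp_rot: [180.0, 0.3, -175.7]
ft_force: [0.4, -0.6, 0.2]
finger_gap: 0.5
```

servo_tool(
  motion=[
    [0,0,0,0,0,0,0],
    [0,-3,2,8,0,0,0],
    [0,0,0,7,0,0,0],
    [0,0,0,4,0,0,0],
    [0,0,0,0,0,0,0],
  ],
)

```text
time: 53.7
tool_pos: [473.9, 259.9, 168.8]
tcp_rot: [-180.0, 0.1, -175.7]
ft_force: [-5.1, -1.8, 13.4]
finger_gap: -0.0
```

```bash
python3 -c "
from g import *
rep(None,[180,0,184.55])"
```

```text
t 53.7 tcp [473.9 259.9 168.8] rpy [-1.7997e+02  1.2000e-01 -1.7568e+02] gap -0.0 F [-5.1 -1.8 13.4] q [ 23.   0.  99.  -0.  80. -71.] binTCP [-90.5  51.1 168.8]
rotvec tool [-0.001  0.002 -0.004]
```

servo_tool(
  motion=[
    [0,0,0,2,0,0,0],
    [0,0,0,1,0,0,0],
  ],
)

```text
time: 53.9
tool_pos: [473.9, 260.0, 168.9]
tcp_rot: [-180.0, 0.2, -175.7]
ft_force: [-5.7, -3.2, 9.9]
finger_gap: -0.2
```

servo_tool(
  motion=[
    [0,0,0,-15,0,0,0],
    [0,0,0,-30,0,0,0],
    [0,0,0,-45,0,0,0],
    [0,0,0,-45,0,0,0],
    [20,30,-40,0,0,0,0],
    [40,30,-45,0,0,0,0],
    [40,0,-45,0,0,0,0],
    [40,0,-45,0,0,0,0],
    [40,0,-45,0,0,0,0],
    [40,0,-45,0,0,0,0],
  ],
)

```text
time: 54.9
tool_pos: [432.7, -11.7, 304.8]
tcp_rot: [-179.8, -0.1, -175.1]
ft_force: [1.8, 0.1, -0.7]
finger_gap: 40.2
```

servo_tool(
  motion=[
    [40,0,-40,0,0,0,0],
    [40,0,-20,0,0,0,0],
    [40,0,0,0,0,0,0],
    [40,0,0,0,0,0,0],
  ],
)

```text
time: 55.3
tool_pos: [436.7, -79.1, 302.7]
tcp_rot: [-179.8, -0.2, -175.5]
ft_force: [0.7, -0.3, 0.1]
finger_gap: 40.0
```

```bash
python3 -c "
from g import *
rep()
crop('scene',120,120,400,245,3,'s11.png');crop('top',110,150,390,265,3,'t11.png')
a=cv2.imread('pics/s11.png');b=cv2.imread('pics/t11.png')
im=np.vstack([a,b]);f=590/im.shape[0];cv2.imwrite('pics/c11.png',cv2.resize(im,None,fx=f,fy=f))"
```

```text
t 55.3 tcp [436.7 -79.1 302.7] rpy [-179.82   -0.22 -175.51] gap 40.0 F [ 0.7 -0.3  0.1] q [ -17.  -18.  102.   -0.   96. -111.] binTCP [-154.5 -283.9  302.7]
```

View pics/c11.png

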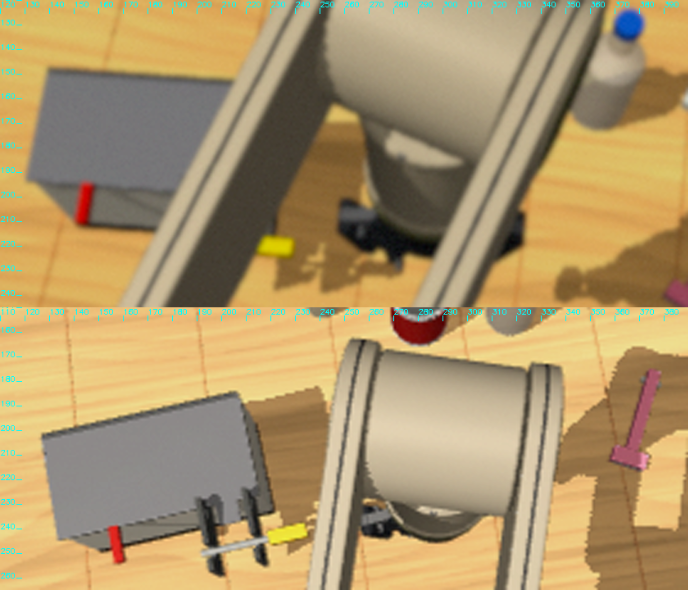

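```bash
python3 -c "
from g import *
for n in('scene','top'):
    for c,a,r in blob(snapshot(n),(0,120,60),(8,255,255),(125,170,230,270),12):print(n,c.round(1),a)
    for c,a,r in blob(snapshot(n),(24,180,110),(34,255,255),(180,170,260,270),12):print(n,'yel',c.round(1),a)
hand_in()"
```

```text
scene [153.8 202.4] 101
scene yel [231.6 219.6] 78
top [156.7 246. ] 67
top yel [226.6 241.5] 82
the job is handed in; nothing more can be done
```

I parked the locking pin in the side notches, opened the flap, stood the red and green scrapers blade-down in the two outer bays, and shut the flap. I then handed the job in at about 55 s of robot time. The blue scraper was not on the bench, and the middle bay is empty.

**Pin:** the last pictures show it lying in the notches, with its handle still outside the bracket.

**Scrapers:** both bottomed at the same height in their bays before I let go. The red one stands upright. The green one leans about 2 to 3° towards the front. I left it, because that height matched its sensing pin being fully down. I could not see either sensing pin under its scraper, so that both are held down is inferred from the heights.

**Flap:** it took a push on the tab of about 10 to 13 N without moving further. In the scene view the tab sits where it was before opening, to within 0.2 px. In the top view it reads about 2 px lower, with a larger red patch. I put that down to a change in lighting and did not check it further.

**Bystanders:** I never went near the tin, bottle, spice jar, black lid or the pink and white look-alikes. I did not check their positions again at the end.

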